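# Load the knob carrier and hold it over its stand

### The arm

A 6-joint arm with a two-finger parallel gripper is mounted at the origin on the work surface. World frame = base frame: x ahead of the robot, y to its left, z up, the work surface at z = 0. Lengths are in mm, angles in rad, forces in N, time in s.
With the tool pointing down it reaches from about 325 to 1000 mm from the base axis. Payload 5.1 kg.
Tool frame: the origin (TCP) lies at the very end of the fingers, on their centre line; the grasp point (between the pads) lies 19 mm behind it; z points along the fingers, y is the line along which they close (so a half turn about z gives the same grasp; the last joint's range is limited). The gripper opens to 85 mm and grips with 20 to 120 N. Pads are 22 mm wide; open, the fingers measure 114 mm over their backs; the gripper's body (76 mm by 85 mm) begins 54 mm behind the grasp point. The pads swing forward as they close: fully open they stand 13 mm farther back than shut.
Start: joints at [1.072, 0.124, 1.65, -0, 1.367, -0.083], TCP at [262.568, 594.594, 210.322] pointing down, gripper open.
Joint ranges: [-2.61, 2.61], [-1.02, 2.33], [0.03, 2.71], [-1.35, 4.49], [0.32, 2.68], [-2.91, 2.91]. Speed limits (rad/s): [2.57, 2.57, 3.14, 3.14, 3.14, 3.14].

### API

Orientations are given as a unit quaternion [x, y, z, w].
In Python, from cell import r gives the robot as it stands.
- The arm moves only by the tool play_rows, never from a script. Its argument "motion" is a list of rows, each a list of 3 entries, a list of its own where there are three numbers: the closure, from 0 (fully open) to 1 (shut), then the shift along the tool's x, y, z in cm, then the turn, a rotation vector about the tool's x, y, z in degrees. In form: [[fingers, [x, y, z], [rx, ry, rz]], ...]. A call has 1 to 10 rows; each row is the pose to reach, as a shift and turn from the pose commanded when the call began, along the tool's axes at that moment; what a row does not reach only later rows make up. A row lasts 1/10 s, in which the tool goes at most 50 mm and 8.59 degrees, less where a joint would pass 70% of its speed; a pose out of reach is approached as far as the arm can. A call with a gripper value outside its range is refused whole. The fingers move at their own pace and stop on an object; the grip force is fixed at half the most. Time passes only in rows, so rows that repeat a pose let the fingers close. It gives the time, the measured TCP pose, the force, the opening and the grip force at its end, in the units of the state.
- r.get_state(): the state, without advancing time (a new reading comes with each control period).
- r.get_image(name): name is "scene" or "top" or "wrist"; returns a dict with "image" (384x512x3 uint8, red, green, blue), "fx", "fy", "cx", "cy" (pixels), "R" (3x3) and "t" (3): a world point X has camera coordinates R X + t. Camera axes: x right, y down, z forward; pixel columns grow to the right and rows downward; lengths in mm; the calibration is good to about 2 mm. A picture is of the moment at which its call begins. There is no depth.
- r.finish_job(): hands the job in; it is judged then, once.
The state is a dict: "time": time; "joint_positions": joint angles; "dq": joint speeds; "joint_torque": joint torques, N m; "ee_pos": TCP position; "tool_rot": TCP orientation; "wrist_force": force on the tool from outside, world axes, zero at the start; "moment": the same for the moment, N m; "grip_width": finger opening in mm; "gripper_force": force on a finger pad.
Only numpy, scipy, OpenCV 4.12 (cv2) and the standard library are available. Lean on these libraries where they do the work, as an engineer would, in place of code of your own. Each camera call takes 0.05 s, during which the arm holds its last target. There are 200 camera calls.

### The job

Drop the two porcelain knobs one by one, stem down, into the two sockets of the carrier while it lies on the table, until each knob's head sits flush on the block. Then grip the carrier's bar at the balance point of the loaded carrier, lift it, and hold it level a few centimetres above the forked stand, lined up with it: block centred over the wide fork, bar over the narrow fork, touching neither. Finish while still holding it there; do not put it down, and leave the other pottery where it stands.

Things in the scene. Friction and masses are not known exactly. Their poses are not given: they have to be found in the camera images.
- carrier: Loose, 0.5 kg: plywood block 100 (x) x 40 x 34 high, two sockets in its top; aluminium bar 12 wide x 20 high from the block (x = 50) to x = 290, at z = 14 to 34, flush with the block's top; cross foot 12 x 40 x 14 under it at x = 280. Origin: centre of the block's underside; x along the bar away from the block, z up. Balances at x = 120 empty, x = 91 with both knobs in.
- socket_a (a point): Centre of the mouth, level with the block's top, of the socket farther from the bar (x = -24 on the carrier). Hole 24 in diameter, 26 deep, mouth chamfered by 2.
- socket_b (a point): Centre of the mouth, level with the block's top, of the socket nearer the bar (x = 24 on the carrier). Hole 24 in diameter, 26 deep, mouth chamfered by 2.
- balance (a point): Balance point of the carrier loaded with both knobs, in the middle of the bar's section: 41 beyond the block's +x face (x = 91, y = 0, z = 24 on the carrier). True to about 8, as masses vary a little. There is no mark on the bar.
- knob_a: White porcelain knob, about 80 g, 50 high, stands on its stem on the table. Stem 20 in diameter, 20 long, its last 4 tapered to 16; above it a head 32 in diameter, straight-sided from z = 20 to 45. Origin: centre of the stem's underside, z up. Seated, its head rests on the block's top and the stem hangs in the hole. Either knob fits either socket.
- knob_b: The second knob, identical to knob_a.
- stand: Fixed wooden stand for the carrier: base board 340 x 100 x 12, wide fork at x = 0 (seat z = 50, gap 46, cheek tops z = 75), narrow fork at x = 250 (seat z = 64, gap 20, cheek tops z = 82). Origin: board's underside below the wide fork's middle; x towards the narrow fork, z up. A parked carrier's x and y axes coincide with the stand's, its origin at z = 50.
- beaker: Bystander: open white beaker, 74 wide, 115 high. Origin: centre of its underside.
- paint_bowl: Bystander: open white bowl, 90 wide, 45 high. Origin: centre of its underside.
- lidded_jar: Bystander: closed white jar, 72 wide, 82 high with its lid knob. Origin: centre of its underside.
Things that resemble listed ones, but are neither listed nor needed, are in the scene too. What is shaped like the knob_a but black or turquoise is not meant. What is shaped like the knob_b but red is not meant.

How it is judged (in metres and radians):
On the way, in this order (a step that is already met when the one before it is completed fails the run):
1. one knob sits in a socket of the carrier on the table (((z of knob_a in the frame of socket_a below -0.016 m and x of knob_a in the frame of socket_a between -0.006 and 0.006 m and y of knob_a in the frame of socket_a between -0.006 and 0.006 m) or (z of knob_a in the frame of socket_b below -0.016 m and x of knob_a in the frame of socket_b between -0.006 and 0.006 m and y of knob_a in the frame of socket_b between -0.006 and 0.006 m) or (z of knob_b in the frame of socket_a below -0.016 m and x of knob_b in the frame of socket_a between -0.006 and 0.006 m and y of knob_b in the frame of socket_a between -0.006 and 0.006 m) or (z of knob_b in the frame of socket_b below -0.016 m and x of knob_b in the frame of socket_b between -0.006 and 0.006 m and y of knob_b in the frame of socket_b between -0.006 and 0.006 m)) and height (world z) of carrier below 0.008 m), for 0.2 s.
2. both knobs sit in the sockets, the carrier still on the table ((((z of knob_a in the frame of socket_a below -0.016 m and x of knob_a in the frame of socket_a between -0.006 and 0.006 m and y of knob_a in the frame of socket_a between -0.006 and 0.006 m) and (z of knob_b in the frame of socket_b below -0.016 m and x of knob_b in the frame of socket_b between -0.006 and 0.006 m and y of knob_b in the frame of socket_b between -0.006 and 0.006 m)) or ((z of knob_a in the frame of socket_b below -0.016 m and x of knob_a in the frame of socket_b between -0.006 and 0.006 m and y of knob_a in the frame of socket_b between -0.006 and 0.006 m) and (z of knob_b in the frame of socket_a below -0.016 m and x of knob_b in the frame of socket_a between -0.006 and 0.006 m and y of knob_b in the frame of socket_a between -0.006 and 0.006 m))) and height (world z) of carrier below 0.008 m), for 0.2 s.
At the end, for the whole second after the job is handed in: Knobs in both sockets, heads within 4 mm of flush; fingers grip the bar within 22 mm of the balance point; carrier still, level within 0.08 rad, centred within 20 mm on the stand, bar along it within 0.12 rad, underside 15 to 85 mm above the wide fork's tops, not touching the stand ((((z of knob_a in the frame of socket_a below -0.016 m and x of knob_a in the frame of socket_a between -0.006 and 0.006 m and y of knob_a in the frame of socket_a between -0.006 and 0.006 m) and (z of knob_b in the frame of socket_b below -0.016 m and x of knob_b in the frame of socket_b between -0.006 and 0.006 m and y of knob_b in the frame of socket_b between -0.006 and 0.006 m)) or ((z of knob_a in the frame of socket_b below -0.016 m and x of knob_a in the frame of socket_b between -0.006 and 0.006 m and y of knob_a in the frame of socket_b between -0.006 and 0.006 m) and (z of knob_b in the frame of socket_a below -0.016 m and x of knob_b in the frame of socket_a between -0.006 and 0.006 m and y of knob_b in the frame of socket_a between -0.006 and 0.006 m))) and contact force between the fingers and carrier above 3 N and contact force between carrier and stand below 0.2 N and angle between carrier's own z axis and vertical below 0.08 rad and x of the grasp point in the frame of balance between -0.022 and 0.022 m and x of carrier in the frame of stand between -0.02 and 0.02 m and y of carrier in the frame of stand between -0.02 and 0.02 m and z of carrier in the frame of stand between 0.09 and 0.16 m and angle between the x axis of carrier and the x axis of stand, either way round below 0.12 rad and x of balance in the frame of stand above 0.05 m and linear speed of carrier below 0.02 m/s and angular speed of carrier below 0.1 rad/s); the arm keeps its last pose, push and grip.
It fails at once if a bystander is moved more than 30 mm (distance of any of beaker, paint_bowl, lidded_jar from where it was at the start of the episode above 0.03 m).
It also fails if it takes over 72 s, if anything falls off the work surface, if the arm or the gripper's body presses on something with over 40 N, if the wrist force passes 120 N, or if a joint passes its speed limit or range.

## Working session

There is one attempt and no reset: what is moved stays moved. The work goes in short steps, Python scripts to look and compute and a tool call to move; the robot and the scene stay as the last step left them, time stands still between calls to the robot, and variables do not carry over. Pictures are saved under pics/ and viewed, at most 10 in all, crops included, and the job is handed in when it is done.

Besides the shell and the picture viewer there is one more tool, called after "Request:" by a JSON object that holds its "api" and its "payload", one argument or row to a line. play_rows: Moves the arm, as the interface text tells. Its arguments: {"type":"object","properties":{"motion":{"type":"array","items":{"type":"array"}}},"required":["motion"]}

```bash
mkdir -p pics; ls; python3 - <<'E'
from cell import r
import cv2,numpy as np,pickle
s=r.get_state();print(s)
d={n:r.get_image(n) for n in("scene","top","wrist")}
pickle.dump(d,open("pics/d0.pkl","wb"))
for n in d:
    i=d[n];print(n,i["fx"],i["cx"],i["cy"],np.round(i["R"],3).tolist(),np.round(i["t"],1).tolist())
im=np.hstack([d[n]["image"] for n in("top","scene")])
for n in d: cv2.imwrite(f"pics/{n}0.png",cv2.resize(d[n]["image"],(800,600),interpolation=cv2.INTER_CUBIC)[...,::-1])
E
```

```text
pics
{'time': 0.0, 'joint_positions': array([ 1.07239111e+00,  1.24498386e-01,  1.65164261e+00, -1.00821091e-05,
        1.36748573e+00, -8.26265112e-02]), 'dq': array([ 0.00028168, -0.00012695,  0.00019071,  0.00045563, -0.00055131,
       -0.00105634]), 'joint_torque': array([ 8.39253062e-04, -4.23642075e+01, -3.65440142e+01, -1.08688912e-04,
        7.25193968e-03,  1.02779489e-05]), 'ee_pos': array([262.27651768, 594.04086255, 209.07595456]), 'tool_rot': array([ 2.06394053e-01,  9.78468426e-01, -9.75833622e-04, -2.86597462e-04]), 'wrist_force': array([ 0.35577451, -1.07392514, -0.11553537]), 'moment': array([0.03699311, 0.02227215, 0.05387253]), 'gripper_force': 0.0, 'grip_width': 85.0140364623663}
scene 362.2233573352686 257.57171162691617 184.86122854160791 [[-0.695, 0.719, 0.01], [0.468, 0.462, -0.753], [-0.546, -0.519, -0.657]] [340.6, -197.1, 1272.1]
top 445.135884801977 259.2923967349615 191.3724248784684 [[-0.018, -1.0, -0.008], [-0.986, 0.019, -0.168], [0.168, 0.005, -0.986]] [-23.9, 500.0, 1235.5]
wrist 278.499973949215 257.3869546988161 199.10492000063113 [[0.404, 0.915, -0.002], [0.884, -0.39, 0.258], [0.235, -0.106, -0.966]] [-648.8, -32.4, 377.8]
```

View pics/top0.png

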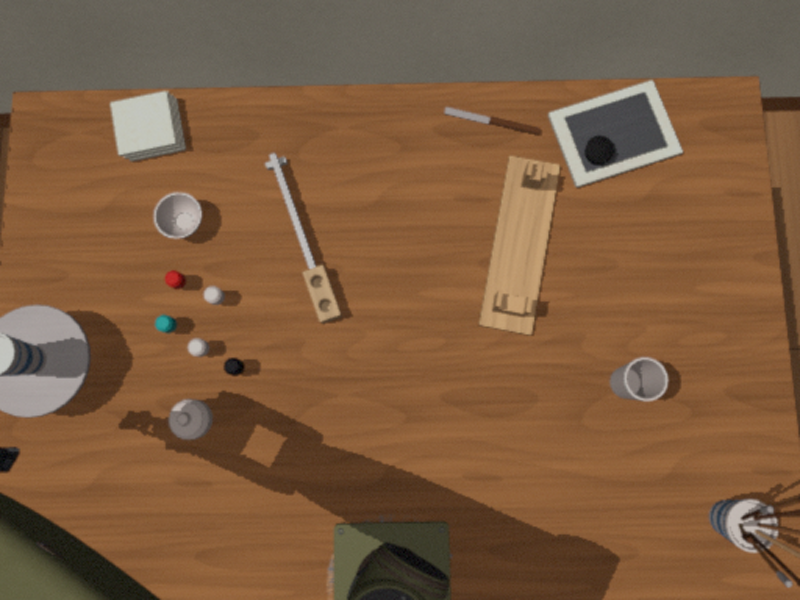

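View pics/scene0.png

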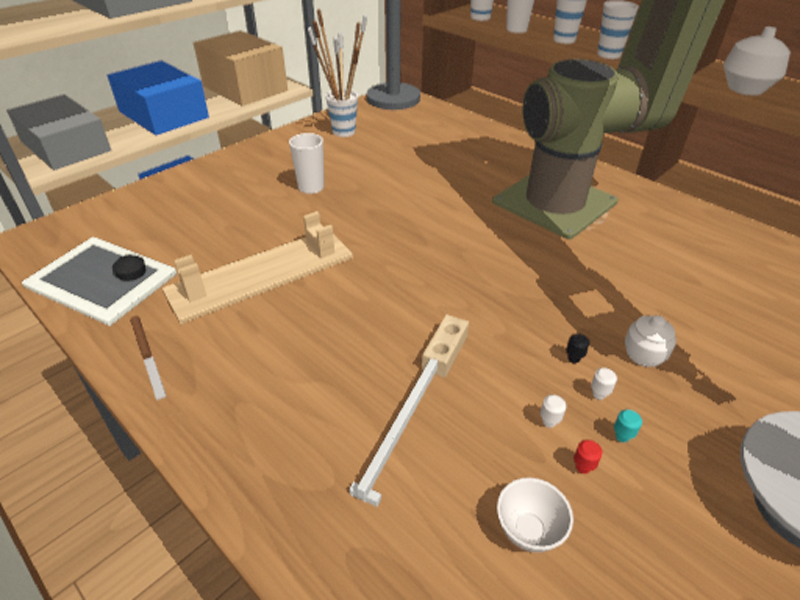

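The top view (800x600 scale) shows five knob shapes: white (213,295), white (198,347), red (175,279), turquoise (165,323) and black (233,366). The two white ones fit the description. The carrier block is at (322,293) with its foot at (277,162), and the stand's wide fork is at (514,303) with the narrow fork at (535,178). The scene view agrees: white knobs at (553,410) and (603,383), block at (445,345), stand at (260,270).

```bash
cat > h.py <<'E'
import numpy as np,cv2
def ray(i,p):
    R=np.array(i["R"]);t=np.array(i["t"]).ravel()
    d=R.T@np.array([(p[0]-i["cx"])/i["fx"],(p[1]-i["cy"])/i["fy"],1.]);return -R.T@t,d/np.linalg.norm(d)
def plane(i,p,z):
    c,d=ray(i,p);return c+d*(z-c[2])/d[2]
def tri(obs):  # [(img,pix)...] -> point, rms miss
    A=np.zeros((3,3));b=np.zeros(3);L=[]
    for i,p in obs:
        c,d=ray(i,p);M=np.eye(3)-np.outer(d,d);A+=M;b+=M@c;L.append((M,c))
    X=np.linalg.solve(A,b);return X,max(np.linalg.norm(M@(X-c)) for M,c in L)
def proj(i,X):
    q=np.array(i["R"])@np.array(X,float)+np.array(i["t"]).ravel();return np.array([q[0]/q[2]*i["fx"]+i["cx"],q[1]/q[2]*i["fy"]+i["cy"]])
def blobs(mask,lo,hi):
    n,l,s,c=cv2.connectedComponentsWithStats(mask.astype(np.uint8))
    return [(tuple(np.round(c[k],1)),int(s[k,4]),s[k,:4].tolist(),l==k) for k in range(1,n) if lo<=s[k,4]<=hi]
def hsv(i): return cv2.cvtColor(i["image"],cv2.COLOR_RGB2HSV)
def tool(s):
    from scipy.spatial.transform import Rotation as Ro
    return Ro.from_quat(s["tool_rot"]).as_matrix()
E
python3 - <<'E'
import pickle;from h import *
d=pickle.load(open("pics/d0.pkl","rb"))
for n in("top","scene"):
    h=hsv(d[n]);print(n,"white");
    for b in blobs((h[...,1]<60)&(h[...,2]>110),30,4000):print(b[:3])
    print("wood-light")
    for b in blobs((h[...,0]>10)&(h[...,0]<25)&(h[...,1]<150)&(h[...,1]>60)&(h[...,2]>140),60,9000):print(b[:3])
im=d["top"]["image"]
a=cv2.resize(im[90:260,60:260],None,fx=4,fy=4,interpolation=cv2.INTER_CUBIC)[:600]
cv2.imwrite("pics/crop1.png",im[160:250,90:225].repeat(5,0).repeat(5,1)[...,::-1])
E
```

```text
top white
((np.float64(392.5), np.float64(85.7)), 1621, [351, 51, 86, 69])
((np.float64(91.7), np.float64(78.8)), 1380, [71, 58, 45, 43])
((np.float64(298.6), np.float64(73.5)), 128, [285, 69, 29, 10])
((np.float64(185.9), np.float64(132.5)), 386, [170, 98, 32, 74])
((np.float64(115.6), np.float64(137.3)), 562, [99, 123, 30, 30])
((np.float64(135.7), np.float64(188.3)), 95, [131, 183, 11, 12])
((np.float64(21.9), np.float64(210.6)), 1190, [0, 195, 55, 45])
((np.float64(125.4), np.float64(221.8)), 99, [120, 217, 12, 11])
((np.float64(409.9), np.float64(242.8)), 683, [391, 229, 37, 28])
((np.float64(22.8), np.float64(251.4)), 1163, [0, 238, 55, 29])
((np.float64(118.9), np.float64(268.6)), 396, [108, 256, 24, 25])
((np.float64(477.7), np.float64(335.1)), 580, [464, 319, 34, 35])
wood-light
((np.float64(330.3), np.float64(157.5)), 3668, [285, 97, 73, 117])
((np.float64(271.1), np.float64(103.5)), 106, [258, 98, 30, 13])
((np.float64(97.0), np.float64(106.0)), 66, [85, 101, 25, 11])
((np.float64(172.5), np.float64(121.4)), 103, [161, 112, 21, 18])
((np.float64(235.2), np.float64(122.6)),
[... 2980 characters left out ...]
96.7), np.float64(296.7)), 2063, [476, 263, 36, 81])
((np.float64(341.8), np.float64(328.9)), 1778, [318, 306, 49, 47])
((np.float64(8.8), np.float64(365.6)), 745, [0, 331, 28, 53])
wood-light
((np.float64(30.0), np.float64(2.4)), 116, [11, 0, 37, 7])
((np.float64(60.0), np.float64(16.1)), 2198, [0, 0, 168, 38])
((np.float64(209.6), np.float64(37.9)), 116, [204, 17, 13, 44])
((np.float64(115.0), np.float64(76.6)), 3929, [11, 26, 189, 99])
((np.float64(317.2), np.float64(61.1)), 75, [302, 55, 32, 13])
((np.float64(398.6), np.float64(89.9)), 65, [387, 85, 25, 11])
((np.float64(473.3), np.float64(116.4)), 215, [435, 102, 77, 30])
((np.float64(378.2), np.float64(193.9)), 323, [364, 185, 29, 19])
```

View pics/crop1.png

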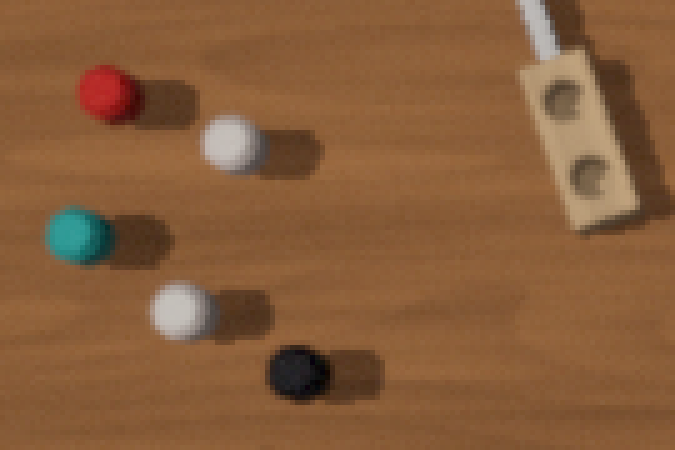

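The crop shows the two white knobs at top px (136,188) and (126,222), clearly distinct from red, turquoise and black. The sockets are at about (202.6,180) for b and (208.4,195) for a.

```bash
python3 - <<'E'
import pickle;from h import *
d=pickle.load(open("pics/d0.pkl","rb"));T,S,W=d["top"],d["scene"],d["wrist"]
for n,a,b in[("k1",(136,188.5),(353.4,262.2)),("k2",(126,222),(385.8,244.6)),("sa",(208.4,195.2),(290,210.5)),("sb",(202.6,180),(282,223.4)),("foot",(177,103),(234,315))]:
    X,e=tri([(T,a),(S,b)]);print(n,X.round(1),round(e,1),"wrist px",proj(W,X).round(0))
for n,p in[("wide",(329,194.5)),("narrow",(343,113.5))]:print(n,plane(T,p,75).round(0),plane(T,p,12).round(0))
print("cam",ray(W,(0,0))[0], "cam in tool",)
s=__import__("cell").r.get_state();M=tool(s);print(M.round(3).tolist());print(M.T@(ray(W,(0,0))[0]-s["ee_pos"]),(np.array(W["R"])@M).round(3).tolist())
E
```

```text
k1 [517.7 323.3  30.9] 1.7 wrist px [165. 395.]
k2 [420.7 349.5  29.6] 1.8 wrist px [150. 342.]
sa [492.7 115.5  28.5] 1.2 wrist px [ 46. 423.]
sb [539.1 131.2  27.7] 0.5 wrist px [ 71. 439.]
foot [782.6 214.4   9.2] 1.7 wrist px [186. 503.]
wide [ 481. -228.   75.] [ 491. -237.   12.]
narrow [ 716. -278.   75.] [ 739. -291.   12.]
cam [202.13265829 620.7493764  372.21312968] cam in tool
[[-0.915, 0.404, -0.001], [0.404, 0.915, -0.001], [0.0, -0.002, -1.0]]
[  65.82320791   -0.25704895 -162.87384147] [[-0.001, 1.0, 0.0], [-0.966, -0.001, -0.258], [-0.258, -0.0, 0.966]]
```

View pics/wrist0.png

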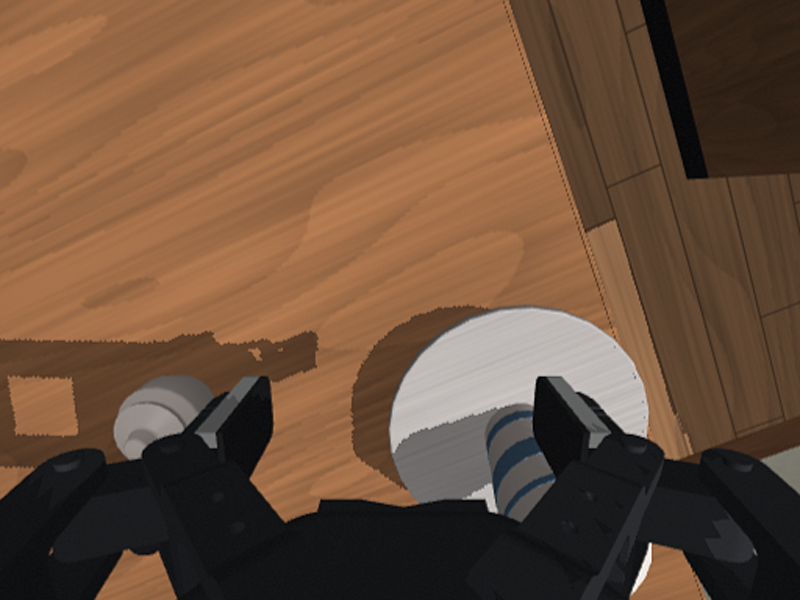

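Request:
{"api": "play_rows", "payload": {
  "motion": [
    [0, [-29, -22, 7.9], [0, 0, 85]],
    [0, [-29, -22, 7.9], [0, 0, 85]],
    [0, [-29, -22, 7.9], [0, 0, 85]],
    [0, [-29, -22, 7.9], [0, 0, 85]],
    [0, [-29, -22, 7.9], [0, 0, 85]],
    [0, [-29, -22, 7.9], [0, 0, 85]],
    [0, [-29, -22, 7.9], [0, 0, 85]],
    [0, [-29, -22, 7.9], [0, 0, 85]],
    [0, [-29, -22, 7.9], [0, 0, 85]],
    [0, [-29, -22, 7.9], [0, 0, 85]]
  ]
}}

```text
time: 1.15
ee_pos: [439.1, 275.0, 130.7]
tool_rot: [0.816, 0.579, -0.001, -0.0]
wrist_force: [0.4, 0.7, -0.5]
grip_width: 85.4
gripper_force: 0.0
```

```bash
cat > snap.py <<'E'
import sys,pickle;from cell import r;from h import *
k=sys.argv[1];d={n:r.get_image(n) for n in sys.argv[2:]};d["s"]=r.get_state();pickle.dump(d,open(f"pics/{k}.pkl","wb"))
for n in sys.argv[2:]:cv2.imwrite(f"pics/{k}_{n}.png",d[n]["image"].repeat(1,0)[...,::-1])
E
python3 snap.py v1 wrist; python3 - <<'E'
import pickle;from h import *
d=pickle.load(open("pics/v1.pkl","rb"));W=d["wrist"];h=hsv(W);print(d["s"]["ee_pos"],tool(d["s"]).round(3).tolist())
for X in([517.7,323.3,30.9],[420.7,349.5,29.6]):print(proj(W,X))
for b in blobs((h[...,1]<60)&(h[...,2]>110),100,9000):print(b[:3])
E
```

```text
[439.01205569 275.41234695 130.86278745] [[0.332, 0.943, -0.001], [0.943, -0.332, -0.0], [-0.001, -0.001, -1.0]]
[322.51701829 117.09846648]
[212.3872036  125.50738475]
((np.float64(480.9), np.float64(10.5)), 1384, [444, 0, 68, 26])
((np.float64(324.6), np.float64(118.8)), 1164, [304, 100, 41, 39])
((np.float64(210.6), np.float64(127.6)), 1085, [193, 109, 36, 38])
((np.float64(69.7), np.float64(162.2)), 5050, [26, 125, 87, 78])
((np.float64(461.6), np.float64(237.1)), 2753, [405, 192, 107, 87])
((np.float64(143.8), np.float64(261.8)), 443, [126, 241, 39, 45])
((np.float64(370.9), np.float64(261.8)), 448, [351, 241, 38, 45])
```

View pics/v1_wrist.png

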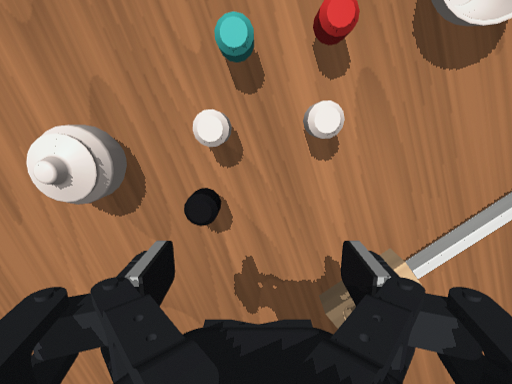

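The wrist view shows the white knobs at px (325,119) and (211,128), with turquoise (235,35), red (337,18), black (202,207) and the jar (75,162).

```bash
python3 - <<'E'
import pickle;from h import *
d0=pickle.load(open("pics/d0.pkl","rb"));d=pickle.load(open("pics/v1.pkl","rb"));W=d["wrist"];h=hsv(W)
for w,t,s in(((324.6,118.8),(136,188.5),(353.4,262.2)),((210.6,127.6),(126,222),(385.8,244.6))):
    X,e=tri([(W,w),(d0["top"],t),(d0["scene"],s)]);print("tri",X.round(1),round(e,1),"plane38",plane(W,w,38).round(1))
for b in blobs((h[...,1]<60)&(h[...,2]>190),100,3000):
    c=cv2.findContours(b[3].astype(np.uint8),0,1)[0][0];(x,y),R=cv2.minEnclosingCircle(c);print(b[:3],(round(x,1),round(y,1),round(R,1)),"z47",plane(W,(x,y),47).round(1))
E
```

```text
tri [518.2 322.6  31.7] 2.4 plane38 [517.5 321.7  38. ]
tri [419.7 349.   29.4] 2.1 plane38 [419.8 347.9  38. ]
((np.float64(481.2), np.float64(10.3)), 1343, [444, 0, 68, 25]) (477.5, 8.5, 34.6) z47 [649.5 362.2  47. ]
((np.float64(325.2), np.float64(116.3)), 894, [308, 100, 36, 33]) (324.7, 117.3, 18.7) z47 [515.9 323.4  47. ]
((np.float64(209.2), np.float64(124.8)), 860, [193, 109, 36, 33]) (210.2, 126.3, 18.0) z47 [421.3 348.6  47. ]
((np.float64(463.5), np.float64(243.5)), 1192, [413, 208, 99, 71]) (462.7, 241.0, 58.5) z47 [609.4 170.4  47. ]
```

Request:
{"api": "play_rows", "payload": {
  "motion": [
    [0, [3.5, 2.9, 0], [0, 0, 0]],
    [0, [7, 5.8, 0], [0, 0, 0]],
    [0, [7, 5.8, 2], [0, 0, 0]],
    [0, [7, 5.8, 6], [0, 0, 0]],
    [0, [7, 5.8, 9], [0, 0, 0]],
    [0, [7, 5.8, 10.7], [0, 0, 0]],
    [0, [7, 5.8, 10.7], [0, 0, 0]],
    [0.3, [7, 5.8, 10.7], [0, 0, 0]]
  ]
}}

```text
time: 2.0
ee_pos: [517.0, 324.1, 25.2]
tool_rot: [0.813, 0.582, 0.001, 0.0]
wrist_force: [0.2, 0.1, 0.1]
grip_width: 73.0
gripper_force: 0.0
```

Request:
{"api": "play_rows", "payload": {
  "motion": [
    [0.6, [0, 0, 0], [0, 0, 0]],
    [1, [0, 0, 0], [0, 0, 0]],
    [1, [0, 0, 0], [0, 0, 0]],
    [1, [0, 0, 0], [0, 0, 0]],
    [1, [0, 0, 0], [0, 0, 0]],
    [1, [0, 0, 0], [0, 0, 0]],
    [1, [0, 0, 0], [0, 0, 0]],
    [1, [0, 0, 0], [0, 0, 0]]
  ]
}}

```text
time: 2.8
ee_pos: [521.3, 326.2, 30.8]
tool_rot: [0.813, 0.582, 0.006, 0.001]
wrist_force: [-0.4, 0.5, 16.1]
grip_width: 0.2
gripper_force: 8.0
```

```bash
python3 snap.py v2 wrist scene; python3 - <<'E'
import pickle;from h import *
d=pickle.load(open("pics/v2.pkl","rb"))
a=d["wrist"]["image"];b=cv2.resize(d["scene"]["image"][190:340,290:460],None,fx=2.56,fy=2.56)
print(d["s"]["ee_pos"],d["s"]["wrist_force"])
o=np.zeros((384,512+b.shape[1],3),np.uint8);o[:,:512]=a;o[:b.shape[0],512:]=b[:384]
cv2.imwrite("pics/v2.png",cv2.resize(o,(800,int(384*800/o.shape[1])))[...,::-1])
E
```

```text
[521.3286746  326.15708853  30.73478673] [ 0.0532345   0.16724865 16.31389695]
```

View pics/v2.png

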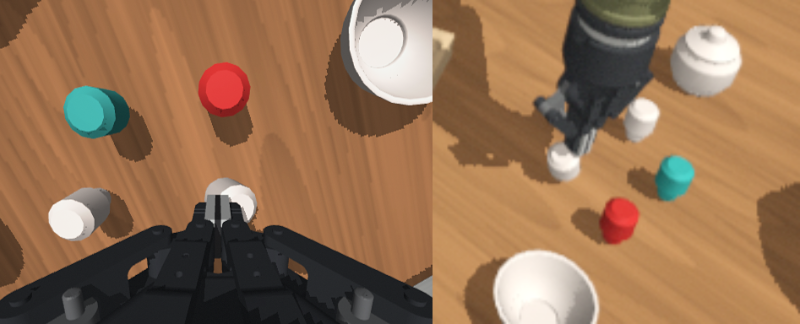

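The fingers shut without the knob. It now sits at the tips' +x side, so I'll lift straight up and look again.

Request:
{"api": "play_rows", "payload": {
  "motion": [
    [1, [0, 0, -1], [0, 0, 0]],
    [1, [-1, 0, -4], [0, 0, 0]],
    [0.5, [-3.5, 0, -8], [0, 0, 0]],
    [0, [-7, 0, -10], [0, 0, 0]],
    [0, [-7, 0, -10], [0, 0, 0]],
    [0, [-7, 0, -10], [0, 0, 0]],
    [0, [-7, 0, -10], [0, 0, 0]]
  ]
}}

```text
time: 3.6
ee_pos: [493.3, 257.6, 123.3]
tool_rot: [0.813, 0.582, -0.001, -0.0]
wrist_force: [-0.1, -0.3, -0.3]
grip_width: 72.1
gripper_force: 0.0
```

```bash
python3 snap.py v3 wrist scene top; python3 - <<'E'
import pickle;from h import *
d=pickle.load(open("pics/v3.pkl","rb"))
a=d["wrist"]["image"][60:250,130:400];b=d["scene"]["image"][200:330,300:440]
a=cv2.resize(a,(400,281));b=cv2.resize(b,(400,371))
print(d["s"]["ee_pos"],d["s"]["wrist_force"])
o=np.zeros((371,800,3),np.uint8);o[:281,:400]=a;o[:,400:]=b
cv2.imwrite("pics/v3.png",o[...,::-1])
for n in("wrist","top","scene"):
    h=hsv(d[n])
    for b in blobs((h[...,1]<60)&(h[...,2]>110),60,2500):print(n,b[:3])
E
```

```text
[493.24864454 257.81721275 122.85183167] [ 0.69417908 -0.52637781 -1.27798041]
wrist ((np.float64(420.3), np.float64(10.0)), 1671, [376, 0, 92, 26])
wrist ((np.float64(300.6), np.float64(118.4)), 1515, [270, 101, 57, 34])
wrist ((np.float64(142.8), np.float64(127.9)), 1184, [124, 110, 41, 38])
wrist ((np.float64(163.3), np.float64(256.6)), 401, [148, 237, 34, 42])
wrist ((np.float64(351.4), np.float64(256.7)), 401, [334, 237, 34, 42])
top ((np.float64(91.0), np.float64(4.5)), 70, [79, 0, 26, 11])
top ((np.float64(110.2), np.float64(4.9)), 63, [101, 0, 19, 12])
top ((np.float64(104.0), np.float64(18.1)), 83, [96, 8, 14, 22])
top ((np.float64(4.6), np.float64(23.5)), 64, [0, 16, 12, 15])
top ((np.float64(403.8), np.float64(39.5)), 1564, [350, 17, 107, 34])
top ((np.float64(497.9), np.float64(54.2)), 231, [484, 45, 28, 16])
top ((np.float64(45.8), np.float64(54.3)), 141, [25, 50, 44, 8])
top ((np.float64(392.6), np.float64(86.0)), 1664, [351, 51, 86, 69])
top ((np.float64(93.0), np.float64(79.7)), 1539, [71, 58, 47, 45])
top ((np.float64(298.6), np.float64(73.5)), 129, [285, 69, 29, 10]
[... 1455 characters left out ...]
at64(361.1), np.float64(144.3)), 123, [345, 139, 33, 10])
scene ((np.float64(63.4), np.float64(180.4)), 2347, [14, 152, 99, 57])
scene ((np.float64(415.9), np.float64(217.6)), 832, [400, 202, 33, 33])
scene ((np.float64(98.7), np.float64(241.8)), 176, [92, 228, 14, 28])
scene ((np.float64(250.6), np.float64(280.5)), 889, [224, 229, 56, 95])
scene ((np.float64(385.8), np.float64(244.6)), 240, [378, 235, 17, 21])
scene ((np.float64(496.7), np.float64(296.8)), 2072, [476, 263, 36, 81])
scene ((np.float64(339.1), np.float64(273.2)), 286, [329, 265, 23, 18])
scene ((np.float64(341.8), np.float64(328.9)), 1781, [318, 306, 49, 47])
scene ((np.float64(8.8), np.float64(365.6)), 745, [0, 331, 28, 53])
```

View pics/v3.png

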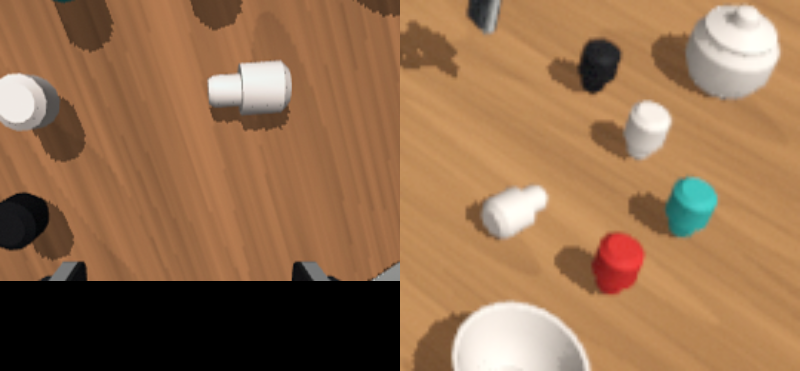

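The view shows the first knob tipped over, lying with its axis along tool y and the stem towards image left. The closing fingers pushed it over too high up. I'll grasp the standing knob lower and slower, and deal with the lying one afterwards with a tilted tool.

Request:
{"api": "play_rows", "payload": {
  "motion": [
    [0, [0, -5, 0], [0, 0, 6]],
    [0, [-0.2, -10, 0], [0, 0, 12.7]],
    [0, [-0.2, -11.3, 1], [0, 0, 12.7]],
    [0, [-0.2, -11.3, 1], [0, 0, 12.7]],
    [0, [-0.2, -11.3, 1], [0, 0, 12.7]]
  ]
}}

```text
time: 4.25
ee_pos: [386.7, 292.1, 113.9]
tool_rot: [0.872, 0.489, -0.0, 0.0]
wrist_force: [-0.1, -0.3, 0.7]
grip_width: 85.1
gripper_force: 0.0
```

```bash
python3 snap.py v4 wrist; cat > meas.py <<'E'
import pickle,sys;from h import *
d=pickle.load(open(f"pics/{sys.argv[1]}.pkl","rb"));W=d["wrist"];h=hsv(W);s=d["s"];M=tool(s)
print("tcp",s["ee_pos"].round(1),"azx",np.degrees(np.arctan2(M[1,0],M[0,0])).round(1),"zdir",M[:,2].round(3),"q",s["joint_positions"].round(2))
zs=[float(z) for z in sys.argv[2:]]
for b in blobs((h[...,1]<60)&(h[...,2]>110),300,3500):
    c=max(cv2.findContours(b[3].astype(np.uint8),0,1)[0],key=len);r=cv2.minAreaRect(c)
    for z in zs:
        X=plane(W,b[0],z);print(b[:3],"rect",np.round(r[0],1),np.round(r[1],1),round(r[2],1),"z",z,"X",X.round(1),"tool off",(M.T@(X-s["ee_pos"])).round(1))
E
python3 meas.py v4 34;python3 - <<'E'
# lying knob in v3: blob outline, axis
import pickle;from h import *
d=pickle.load(open("pics/v3.pkl","rb"));W=d["wrist"];h=hsv(W)
for b in blobs((h[...,1]<60)&(h[...,2]>110),1300,1600):
    if b[0][1]<60: continue
    ys,xs=np.nonzero(b[3]);P=np.array([plane(W,p,16)[:2] for p in zip(xs,ys)])
    m=P.mean(0);u=np.linalg.svd(P-m,full_matrices=False)[2][0];t=(P-m)@u;n=(P-m)@[-u[1],u[0]]
    print(m,u,np.degrees(np.arctan2(u[1],u[0])),t.min(),t.max())
    for a in np.arange(np.floor(t.min()),t.max(),4):
        k=(t>=a)&(t<a+4);print(round(a),k.sum(),n[k].min().round(1),n[k].max().round(1))
E
```

```text
tcp [387.3 292.1 114.4] azx 58.5 zdir [ 0. -0. -1.] q [ 0.54 -0.17  2.1  -0.    1.21  1.09]
((np.float64(423.7), np.float64(73.7)), 1184, [401, 54, 43, 42]) rect [423.7  73.9] [35.9 38.9] 75.5 z 34.0 X [555.  311.6  34. ] tool off [104.3 132.7  80.4]
((np.float64(392.9), np.float64(83.7)), 570, [376, 70, 31, 27]) rect [392.6  84.1] [22.1 29.4] 71.6 z 34.0 X [530.7 317.7  34. ] tool off [ 96.8 108.9  80.4]
((np.float64(258.2), np.float64(124.4)), 1250, [239, 104, 39, 42]) rect [258.3 124.3] [38.9 39.6] 45.0 z 34.0 X [420.7 347.6  34. ] tool off [64.8 -0.6 80.4]
((np.float64(503.7), np.float64(222.5)), 483, [488, 203, 24, 38]) rect [508.3 222.3] [26.2 31.1] 45.0 z 34.0 X [568.5 154.5  34. ] tool off [-22.7 226.3  80.5]
((np.float64(144.5), np.float64(260.3)), 376, [127, 241, 37, 40]) rect [144.6 259.3] [11.4 49.6] 35.1 z 34.0 X [262.1 297.1  34. ] tool off [ -61.2 -109.5   80.3]
((np.float64(371.7), np.float64(262.0)), 410, [352, 241, 39, 43]) rect [371.  259.5] [49.8 14.7] 58.0 z 34.0 X [447.1 181.7  34. ] tool off [-62.9 108.6  80.4]
[553.44504092 311.6804207 ] [-0.96578679  0.25933739] 164.96925108478084 -23.639027466436232 28.434480871883068
-24 81 -10.5 11.0
-20 154 -14.3 15.3
-16 136 -14.6 15.2
-12 140 -14.7 14.9
-8 148 -14.3 14.6
-4 143 -14.5 14.4
0 136 -14.6 14.1
4 132 -14.2 13.8
8 94 -9.1 9.9
12 88 -8.5 9.7
16 90 -8.9 9.3
20 86 -8.9 9.1
24 81 -8.3 8.8
28 6 -6.8 -2.3
```

k2 lies at tool offset x +65, y about 0, and the finger midline (col 258.1) matches it.

Request:
{"api": "play_rows", "payload": {
  "motion": [
    [0, [3.5, 0, 0], [0, 0, 0]],
    [0, [6.5, 0, 0], [0, 0, 0]],
    [0, [6.5, 0, 3], [0, 0, 0]],
    [0, [6.5, 0, 7], [0, 0, 0]],
    [0, [6.5, 0, 9.8], [0, 0, 0]],
    [0.2, [6.5, 0, 9.8], [0, 0, 0]],
    [0.4, [6.5, 0, 9.8], [0, 0, 0]],
    [0.42, [6.5, 0, 9.8], [0, 0, 0]],
    [0.44, [6.5, 0, 9.8], [0, 0, 0]],
    [0.46, [6.5, 0, 9.8], [0, 0, 0]]
  ]
}}

```text
time: 5.3
ee_pos: [421.5, 348.2, 18.1]
tool_rot: [0.873, 0.488, 0.002, -0.0]
wrist_force: [-0.2, 0.2, 0.0]
grip_width: 46.4
gripper_force: 0.0
```

```bash
python3 snap.py v5 wrist; python3 meas.py v5 48 | grep -v 'rect \[[45]'; python3 - <<'E'
import cv2;i=cv2.imread("pics/v5_wrist.png");cv2.imwrite("pics/v5c.png",cv2.resize(i[130:330,150:370],(660,600)))
E
```

```text
tcp [421.1 348.   17.7] azx 58.5 zdir [ 0.002  0.001 -1.   ] q [0.59 0.1  2.03 0.   1.01 1.14]
((np.float64(257.3), np.float64(245.7)), 3090, [229, 211, 59, 68]) rect [258.  244.5] [67. 58.] 90.0 z 48.0 X [423.  352.1  48. ] tool off [  4.6  -0.5 -30.2]
((np.float64(197.2), np.float64(250.1)), 351, [186, 233, 24, 38]) rect [196.7 249.8] [12.5 39.9] 19.9 z 48.0 X [395.1 366.4  48. ] tool off [  2.2 -31.8 -30.3]
((np.float64(317.6), np.float64(250.7)), 355, [306, 233, 23, 39]) rect [318.3 250.4] [40.8 13.2] 72.0 z 48.0 X [448.3 333.3  48. ] tool off [  1.7  30.9 -30.2]
((np.float64(45.2), np.float64(300.2)), 3130, [0, 266, 100, 82]) rect [ 42.7 299.8] [ 31.6 123.4] 56.5 z 48.0 X [307.3 385.5  48. ] tool off [ -27.5 -116.5  -30.4]
```

View pics/v5c.png

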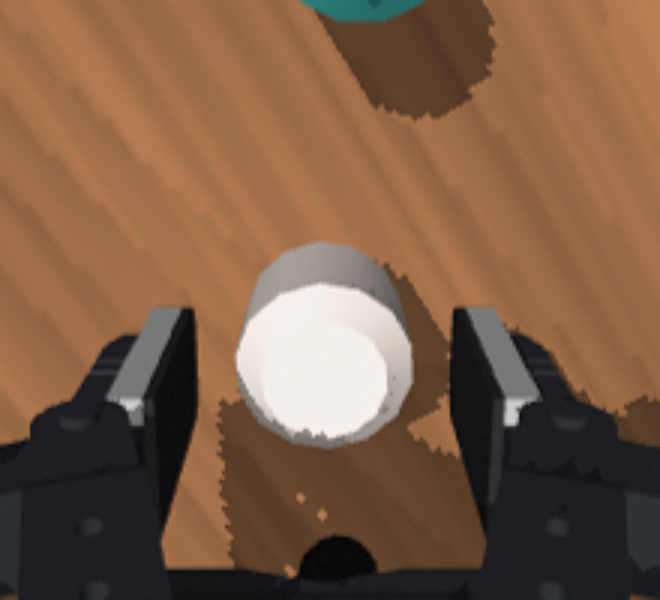

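The view shows the knob centred between the fingers, so I'll close slowly.

Request:
{"api": "play_rows", "payload": {
  "motion": [
    [0.48, [0, 0, 0.2], [0, 0, 0]],
    [0.51, [0, 0, 0.2], [0, 0, 0]],
    [0.54, [0, 0, 0.2], [0, 0, 0]],
    [0.56, [0, 0, 0.2], [0, 0, 0]],
    [0.58, [0, 0, 0.2], [0, 0, 0]],
    [0.6, [0, 0, 0.2], [0, 0, 0]],
    [0.62, [0, 0, 0.2], [0, 0, 0]],
    [0.64, [0, 0, 0.2], [0, 0, 0]],
    [0.67, [0, 0, 0.2], [0, 0, 0]],
    [0.8, [0, 0, 0.2], [0, 0, 0]]
  ]
}}

```text
time: 6.35
ee_pos: [420.5, 347.6, 14.7]
tool_rot: [0.873, 0.488, 0.0, 0.0]
wrist_force: [-0.3, -0.3, 2.8]
grip_width: 28.7
gripper_force: 59.0
```

Request:
{"api": "play_rows", "payload": {
  "motion": [
    [1, [0, 0, 0], [0, 0, 0]],
    [1, [0, 0, 0], [0, 0, 0]],
    [1, [0, 0, 0], [0, 0, 0]],
    [1, [0, 0, 0], [0, 0, 0]]
  ]
}}

```text
time: 6.75
ee_pos: [420.5, 347.7, 14.7]
tool_rot: [0.873, 0.488, 0.0, -0.0]
wrist_force: [-0.5, -0.5, 4.4]
grip_width: 29.1
gripper_force: 59.2
```

Request:
{"api": "play_rows", "payload": {
  "motion": [
    [1, [0, 0, -3], [0, 0, 0]],
    [1, [0, 0, -7.5], [0, 0, 0]],
    [1, [-3, 2.5, -11.5], [0, 0, 0]],
    [1, [-7, 6, -11.5], [0, 0, 8]],
    [1, [-11, 9, -11.5], [0, 0, 16]],
    [1, [-15, 12, -11.5], [0, 0, 24]],
    [1, [-19.2, 15.6, -11.5], [0, 0, 32]],
    [1, [-19.2, 15.6, -11.5], [0, 0, 39.8]],
    [1, [-19.2, 15.6, -11.5], [0, 0, 39.8]],
    [1, [-19.2, 15.6, -11.5], [0, 0, 39.8]]
  ]
}}

```text
time: 7.75
ee_pos: [452.3, 102.3, 128.5]
tool_rot: [0.987, 0.163, -0.001, -0.0]
wrist_force: [0.3, -0.3, -0.1]
grip_width: 28.6
gripper_force: 59.7
```

```bash
python3 snap.py v6 wrist; python3 meas.py v6 |head -1; python3 - <<'E'
import cv2;i=cv2.imread("pics/v6_wrist.png");cv2.imwrite("pics/v6c.png",cv2.resize(i,(800,600)))
E
```

```text
tcp [452.4 102.8 128.7] azx 18.8 zdir [-0.001  0.    -1.   ] q [ 0.11 -0.24  2.13  0.    1.24  1.35]
```

View pics/v6c.png

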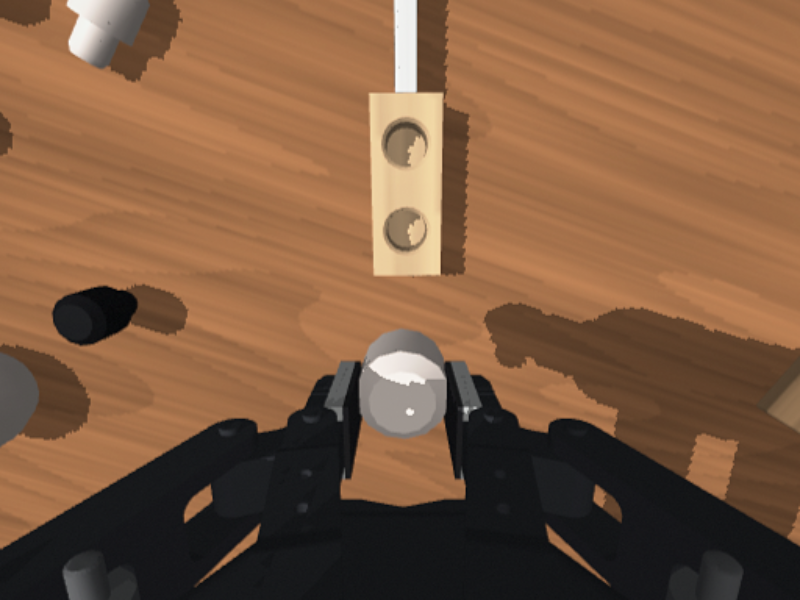

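The wrist view shows the knob upright in the grip at px (403,385) of 800x600, with socket b at (405,143), socket a at (405,230) and the bar straight ahead.

```bash
cat > block.py <<'E'
import pickle,sys;from h import *
d=pickle.load(open(f"pics/{sys.argv[1]}.pkl","rb"));W=d["wrist"];h=hsv(W);s=d["s"];M=tool(s);Z=float(sys.argv[2]) if len(sys.argv)>2 else 34
m=((h[...,0]>12)&(h[...,0]<28)&(h[...,1]<120)&(h[...,1]>30)&(h[...,2]>150))
B=[b for b in blobs(m,600,20000)]
for b in B:
    cs,hi=cv2.findContours(b[3].astype(np.uint8),cv2.RETR_CCOMP,1)
    o=max(cs,key=cv2.contourArea);r=cv2.minAreaRect(o);box=cv2.boxPoints(r)
    print("block",b[1:3],[plane(W,p,Z)[:2].round(1).tolist() for p in box])
    c=plane(W,r[0],Z);print(" centre",c.round(1),"tool",(M.T@(c-s["ee_pos"])).round(1))
    for c in cs:
        if c is not o and cv2.contourArea(c)>80:
            hull=cv2.convexHull(c);(x,y),ax,an=cv2.fitEllipse(hull);X=plane(W,(x,y),Z);print(" hole",(round(x,1),round(y,1)),np.round(ax,1),"X",X.round(1),"tool",(M.T@(X-s["ee_pos"])).round(1))
E
python3 block.py v6; python3 - <<'E'
import pickle;from h import *
d=pickle.load(open("pics/v5.pkl","rb"));W=d["wrist"];s=d["s"];M=tool(s)
h=hsv(W)
for b in blobs((h[...,1]<60)&(h[...,2]>215),100,4000):
    X=plane(W,b[0],50);print("v5",b[:3],(M.T@(X-s["ee_pos"])).round(1))
d=pickle.load(open("pics/v6.pkl","rb"));W=d["wrist"];s=d["s"];M=tool(s)
for p in((258,246.5),):
    X=plane(W,p,s["ee_pos"][2]+35);print("v6 head top",(M.T@(X-s["ee_pos"])).round(1))
d0=pickle.load(open("pics/d0.pkl","rb"))
for n,t,w,sc in(("a",(208.4,195.2),(259.2,147.2),(290,210.5)),("b",(202.6,180),(259.2,91.5),(282,223.4))):
    X,e=tri([(d0["top"],t),(W,w)]);print(n,X.round(1),round(e,1), tri([(d0["scene"],sc),(W,w)])[0].round(1))
E
```

```text
block (4453, [236, 59, 48, 118]) [[462.9, 127.5], [558.2, 157.7], [570.9, 120.2], [477.0, 85.8]]
 centre [519.7 123.7  34. ] tool [70.5  2.1 94.6]
 hole (258.6, 146.8) [26.9 29. ] X [495.2 116.2  34. ] tool [44.9  1.2 94.6]
 hole (258.5, 90.8) [29.2 30.8] X [540.5 131.7  34. ] tool [92.8  1.2 94.6]
v5 ((np.float64(494.8), np.float64(164.6)), 1352, [467, 143, 45, 48]) [ 46.9 111.9 -32. ]
v5 ((np.float64(455.0), np.float64(178.3)), 933, [432, 164, 44, 29]) [ 40.3  94.2 -32.1]
v5 ((np.float64(255.9), np.float64(249.1)), 2043, [229, 225, 56, 51]) [  3.6  -1.2 -32.2]
v5 ((np.float64(29.1), np.float64(312.4)), 1660, [0, 292, 75, 55]) [ -33.7 -125.   -32.5]
v6 head top [  5.7   0.4 -35. ]
a [494.3 115.2  23.3] 0.0 [494.  116.4  29.9]
b [540.8 131.9  21.3] 0.9 [540.5 131.3  28.9]
```

```bash
python3 - <<'E'
import pickle;from h import *
d=pickle.load(open("pics/v5.pkl","rb"));W=d["wrist"];s=d["s"];M=tool(s);g=W["image"].astype(int)
print("v5 col258", [(r,g[r,258].tolist()) for r in range(206,284,2)])
f=lambda r,z:(M.T@(plane(W,(258,r),z)-s["ee_pos"]))[0].round(1)
print("bottom edge x0",f(211,20)-16,"top edge x0",f(224.5,45)-16,"rear",f(278.5,45)+16)
d=pickle.load(open("pics/v6.pkl","rb"));W=d["wrist"];s=d["s"];M=tool(s);g=W["image"].astype(int);t=s["ee_pos"][2]-14.7
print("v6", [(r,g[r,258].tolist()) for r in range(206,284,2)])
f=lambda r,z:(M.T@(plane(W,(258,r),t+z)-s["ee_pos"]))[0].round(1)
print("bottom edge x0",f(211,20)-16,"top edge x0",f(225,45)-16,"rear",f(279,45)+16)
E
```

```text
v5 col258 [(206, [176, 121, 80]), (208, [176, 120, 79]), (210, [171, 128, 100]), (212, [159, 151, 147]), (214, [158, 149, 144]), (216, [158, 149, 143]), (218, [158, 149, 143]), (220, [156, 147, 142]), (222, [155, 146, 142]), (224, [192, 181, 174]), (226, [245, 240, 235]), (228, [243, 237, 232]), (230, [244, 237, 232]), (232, [243, 237, 232]), (234, [243, 236, 231]), (236, [243, 236, 231]), (238, [244, 238, 233]), (240, [243, 238, 233]), (242, [244, 239, 233]), (244, [243, 238, 233]), (246, [243, 238, 233]), (248, [243, 239, 233]), (250, [243, 238, 233]), (252, [243, 238, 233]), (254, [244, 239, 234]), (256, [243, 238, 233]), (258, [243, 238, 233]), (260, [244, 239, 234]), (262, [244, 239, 233]), (264, [243, 238, 233]), (266, [243, 238, 233]), (268, [243, 238, 233]), (270, [243, 238, 233]), (272, [244, 239, 234]), (274, [233, 226, 219]), (276, [127, 120, 115]), (278, [119, 112, 107]), (280, [90, 61, 38]), (282, [93, 64, 42])]
bottom edge x0 -1.3000000000000007 top edge x0 -0.9000000000000004 rear -0.1999999999999993
v6 [(206, [183, 125, 84]), (208, [172, 116, 77]), (210, [153, 116, 95
[... 242 characters left out ...]
, (232, [235, 227, 222]), (234, [235, 227, 222]), (236, [233, 225, 220]), (238, [241, 235, 230]), (240, [246, 242, 238]), (242, [246, 242, 238]), (244, [249, 245, 240]), (246, [152, 144, 138]), (248, [159, 151, 145]), (250, [159, 151, 145]), (252, [159, 151, 145]), (254, [160, 151, 146]), (256, [159, 151, 146]), (258, [159, 151, 145]), (260, [159, 152, 145]), (262, [157, 149, 144]), (264, [158, 149, 144]), (266, [158, 150, 145]), (268, [159, 151, 145]), (270, [160, 151, 146]), (272, [159, 151, 145]), (274, [160, 151, 146]), (276, [157, 149, 143]), (278, [122, 116, 113]), (280, [138, 117, 106]), (282, [161, 111, 72])]
bottom edge x0 -1.0 top edge x0 -0.5999999999999996 rear 0.8000000000000007
```

Request:
{"api": "play_rows", "payload": {
  "motion": [
    [1, [4.5, 0.1, 0], [0, 0, 0]],
    [1, [9.3, 0.1, 0], [0, 0, 0]],
    [1, [9.3, 0.1, 2.5], [0, 0, 0]],
    [1, [9.3, 0.1, 6], [0, 0, 0]],
    [1, [9.3, 0.1, 7.4], [0, 0, 0]],
    [1, [9.3, 0.1, 7.8], [0, 0, 0]],
    [1, [9.3, 0.1, 8.2], [0, 0, 0]],
    [1, [9.3, 0.1, 8.6], [0, 0, 0]]
  ]
}}

```text
time: 8.6
ee_pos: [542.5, 131.5, 44.9]
tool_rot: [0.987, 0.163, 0.002, 0.0]
wrist_force: [0.2, -0.4, -0.9]
grip_width: 28.7
gripper_force: 59.7
```

Request:
{"api": "play_rows", "payload": {
  "motion": [
    [1, [0, 0, 0.2], [0, 0, 0]],
    [1, [0, 0, 0.4], [0, 0, 0]],
    [1, [0, 0, 0.6], [0, 0, 0]],
    [1, [0, 0, 0.8], [0, 0, 0]],
    [1, [0, 0, 0.9], [0, 0, 0]],
    [1, [0, 0, 0.9], [0, 0, 0]]
  ]
}}

```text
time: 9.2
ee_pos: [541.1, 131.0, 34.1]
tool_rot: [0.987, 0.162, -0.0, -0.0]
wrist_force: [-0.8, -0.0, -0.1]
grip_width: 28.6
gripper_force: 59.7
```

Request:
{"api": "play_rows", "payload": {
  "motion": [
    [0.55, [0, 0, 0], [0, 0, 0]],
    [0.4, [0, 0, 0], [0, 0, 0]],
    [0.3, [0, 0, 0], [0, 0, 0]],
    [0.3, [0, 0, 0], [0, 0, 0]],
    [0.3, [0, 0, -1], [0, 0, 0]],
    [0.3, [0, 0, -4], [0, 0, 0]],
    [0.3, [-4.5, 0, -9.5], [0, 0, 0]],
    [0.3, [-9, 0, -9.5], [0, 0, 0]],
    [0, [-9, 0, -9.5], [0, 0, 0]],
    [0, [-9, 0, -9.5], [0, 0, 0]]
  ]
}}

```text
time: 10.2
ee_pos: [455.8, 102.1, 130.6]
tool_rot: [0.987, 0.162, 0.001, 0.0]
wrist_force: [0.4, -0.1, -0.0]
grip_width: 84.9
gripper_force: 0.0
```

```bash
python3 snap.py v7 wrist scene; python3 meas.py v7 60 64; python3 block.py v7; python3 - <<'E'
import cv2,numpy as np;i=cv2.imread("pics/v7_wrist.png");j=cv2.imread("pics/v7_scene.png")
cv2.imwrite("pics/v7c.png",np.hstack([cv2.resize(i[20:220,190:340],(400,533)),cv2.resize(j[180:280,270:345],(400,533))]))
E
```

```text
tcp [456.6 102.4 129.5] azx 18.7 zdir [ 0.001  0.    -1.   ] q [ 0.11 -0.23  2.13  0.    1.24  1.35]
((np.float64(61.8), np.float64(18.2)), 1269, [44, 0, 43, 47]) rect [58.3 15.3] [35.6 53.4] 32.5 z 60.0 X [543.  284.7  60. ] tool off [ 140.2 -145.1   69.6]
((np.float64(61.8), np.float64(18.2)), 1269, [44, 0, 43, 47]) rect [58.3 15.3] [35.6 53.4] 32.5 z 64.0 X [542.6 282.   64. ] tool off [ 138.8 -142.6   65.6]
((np.float64(257.1), np.float64(31.7)), 942, [250, 0, 15, 65]) rect [257.  32.] [64. 14.] 90.0 z 60.0 X [580.8 144.8  60. ] tool off [131.1  -0.4  69.6]
((np.float64(257.1), np.float64(31.7)), 942, [250, 0, 15, 65]) rect [257.  32.] [64. 14.] 90.0 z 64.0 X [579.7 144.4  64. ] tool off [130.   -0.4  65.6]
((np.float64(257.7), np.float64(91.7)), 1343, [238, 70, 40, 44]) rect [257.8  91.8] [40.3 41. ] 45.0 z 60.0 X [541.  130.8  60. ] tool off [88.9  0.  69.5]
((np.float64(257.7), np.float64(91.7)), 1343, [238, 70, 40, 44]) rect [257.8  91.8] [40.3 41. ] 45.0 z 64.0 X [540.5 130.7  64. ] tool off [88.5  0.  65.5]
block (3139, [234, 64, 47, 116]) [[463.0, 128.2], [558.3, 158.0], [570.9, 120.8], [476.9, 86.9]]
 centre [519.7 124.3  34. ] tool [66.6 -0.6 95.5]
 hole (256.9, 150.7) [27.8 28.8] X [495.1 116.1  34. ] tool [40.7 -0.7 95.5]
```

View pics/v7c.png

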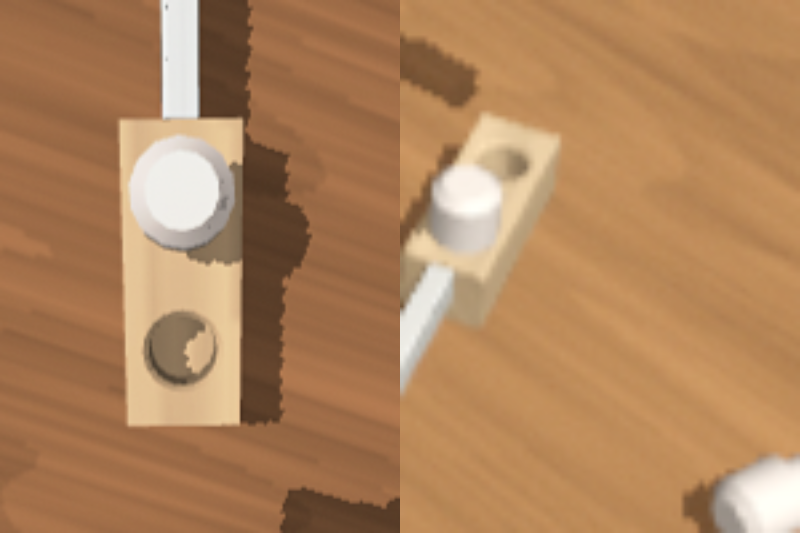

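Knob seated in socket b: the head is flush and centred at (541,131) and the carrier has not moved. Next I'll hover over the lying knob with tool x along its stem direction.

Request:
{"api": "play_rows", "payload": {
  "motion": [
    [0, [4.5, -2.5, 0], [0, 0, -8]],
    [0, [9, -5, 0], [0, 0, -16]],
    [0, [13, -7.5, 0], [0, 0, -24]],
    [0, [17, -10, 0], [0, 0, -32]],
    [0, [21.8, -12.7, 0], [0, 0, -40]],
    [0, [21.8, -12.7, 0], [0, 0, -48]],
    [0, [21.8, -12.7, 0], [0, 0, -56]],
    [0, [21.8, -12.7, 0], [0, 0, -64]],
    [0, [21.8, -12.7, 0], [0, 0, -72]],
    [0, [21.8, -12.7, 0], [0, 0, -76]]
  ]
}}

```text
time: 11.3
ee_pos: [622.5, 293.0, 126.8]
tool_rot: [0.676, 0.737, -0.001, -0.001]
wrist_force: [0.6, -0.2, -0.7]
grip_width: 85.4
gripper_force: 0.0
```

Request:
{"api": "play_rows", "payload": {
  "motion": [
    [0, [0, 0, 0], [0, 0, -8]],
    [0, [0, 0, 0], [0, 0, -16]],
    [0, [0, 0, 0], [0, 0, -24]],
    [0, [0, 0, 0], [0, 0, -32]],
    [0, [0, 0, 0], [0, 0, -40]],
    [0, [0, 0, 0], [0, 0, -48]],
    [0, [0, 0, 0], [0, 0, -56]],
    [0, [0, 0, 0], [0, 0, -64]],
    [0, [0, 0, 0], [0, 0, -70]],
    [0, [0, 0, 0], [0, 0, -70]]
  ]
}}

```text
time: 12.3
ee_pos: [622.3, 292.8, 127.2]
tool_rot: [0.133, 0.991, -0.001, -0.001]
wrist_force: [0.6, 0.7, -0.3]
grip_width: 84.8
gripper_force: 0.0
```

```bash
cat > lying.py <<'E'
import pickle,sys;from h import *
d=pickle.load(open(f"pics/{sys.argv[1]}.pkl","rb"));W=d["wrist"];h=hsv(W);s=d["s"];M=tool(s)
print("tcp",s["ee_pos"].round(1),"M",M.round(3).tolist(),"q",s["joint_positions"].round(2))
for b in blobs((h[...,1]<70)&(h[...,2]>95),900,3500):
    ys,xs=np.nonzero(b[3]);P=np.array([plane(W,p,16)[:2] for p in zip(xs,ys)])
    m=P.mean(0);u=np.linalg.svd(P-m,full_matrices=False)[2][0]
    if u[0]>0:u=-u
    t=(P-m)@u;n=(P-m)@[-u[1],u[0]];L=t.max()-t.min()
    print(b[:3],"mean",m.round(1),"az",np.degrees(np.arctan2(u[1],u[0])).round(1),"t",t.min().round(1),t.max().round(1))
    if 45<L<60:
        for a in np.arange(np.floor(t.min()),t.max(),4):
            k=(t>=a)&(t<a+4);print("  ",round(a),n[k].min().round(1),n[k].max().round(1))
        c=m+u*(t.min()+17);print(" head centre",c.round(1),"tool",(M.T@(np.r_[c,16]-s["ee_pos"])).round(1))
E
python3 snap.py v8 wrist;python3 lying.py v8
```

```text
tcp [622.2 292.7 127.4] M [[-0.964, 0.266, -0.002], [0.266, 0.964, -0.001], [0.002, -0.001, -1.0]] q [ 0.36  0.27  1.63  0.    1.25 -0.94]
((np.float64(256.9), np.float64(117.1)), 1535, [241, 86, 33, 58]) mean [552.  311.4] az 165.7 t -23.9 27.7
   -24 -12.3 11.9
   -20 -15.2 15.6
   -16 -15.2 15.6
   -12 -15.2 15.4
   -8 -15.2 15.3
   -4 -15.2 15.2
   0 -15.2 15.0
   4 -15.3 14.9
   8 -8.7 9.1
   12 -8.8 9.0
   16 -8.8 8.9
   20 -8.9 9.6
   24 -8.9 8.7
 head centre [558.6 309.7] tool [ 65.6  -0.5 111.5]
((np.float64(52.9), np.float64(160.3)), 1777, [26, 142, 57, 40]) mean [538.  107.1] az -95.3 t -28.6 27.9
   -29 -9.7 11.0
   -25 -12.4 13.4
   -21 -14.9 15.7
   -17 -15.7 16.3
   -13 -16.4 17.4
   -9 -16.9 17.2
   -5 -16.8 17.7
   -1 -17.5 18.7
   3 -18.2 18.8
   7 -18.7 19.3
   11 -18.1 18.9
   15 -17.0 17.1
   19 -13.9 15.4
   23 -11.4 11.7
   27 -2.2 2.9
 head centre [539.1 118.7] tool [  33.6 -189.7  111.7]
((np.float64(111.6), np.float64(208.5)), 1397, [80, 174, 69, 79]) mean [599.7 143.4] az -165.9 t -55.5 37.8
((np.float64(191.7), np.float64(297.7)), 1127, [169, 264, 52, 62]) mean [720.6 189. ] az -163.3 t -38.7 44.0
((np.float64(427.8), np.float64(368.2)), 1171, [407, 347, 48, 37]) mean [888.9 433.9] az -152.9 t -40.6 36.6
```

Request:
{"api": "play_rows", "payload": {
  "motion": [
    [0, [0.5, 0, 1], [0, 8, 0]],
    [0, [1, 0, 2], [0, 16, 0]],
    [0, [1.5, 0, 3], [0, 24, 0]],
    [0, [2, 0, 4.5], [0, 32, 0]],
    [0, [2.5, 0, 6], [0, 40, 0]],
    [0, [3, 0, 7.5], [0, 45, 0]],
    [0, [3, 0, 7.5], [0, 45, 0]],
    [0, [3, 0, 7.5], [0, 45, 0]]
  ]
}}

```text
time: 13.15
ee_pos: [592.7, 300.2, 52.8]
tool_rot: [0.124, 0.915, 0.05, -0.38]
wrist_force: [-0.3, -0.3, 1.0]
grip_width: 85.1
gripper_force: 0.0
```

```bash
python3 snap.py v9 wrist;python3 lying.py v9
```

```text
tcp [593.4 300.7  54.9] M [[-0.683, 0.265, -0.681], [0.187, 0.964, 0.187], [0.706, -0.0, -0.708]] q [ 0.23  0.71  1.3   0.36  1.83 -1.1 ]
((np.float64(238.6), np.float64(19.5)), 2210, [208, 0, 59, 47]) mean [278.7 361. ] az 171.3 t -59.9 54.3
((np.float64(481.6), np.float64(12.3)), 1701, [432, 0, 80, 35]) mean [349.6 678.5] az -126.0 t -39.4 63.7
((np.float64(257.2), np.float64(205.2)), 2020, [238, 171, 40, 64]) mean [553.8 310.7] az 164.9 t -25.7 33.6
   -26 -10.5 10.3
   -22 -14.5 14.3
   -18 -15.5 15.2
   -14 -15.6 15.3
   -10 -15.0 15.4
   -6 -15.2 15.5
   -2 -15.3 15.6
   2 -15.4 14.9
   6 -15.5 15.1
   10 -14.9 15.1
   14 -12.5 13.5
   18 -9.3 9.4
   22 -9.4 9.5
   26 -9.4 8.7
   30 -6.9 7.0
 head centre [562.1 308.5] tool [-4.6 -0.8 50.3]
((np.float64(10.8), np.float64(232.4)), 988, [0, 207, 28, 52]) mean [526.5 121.5] az -164.7 t -18.8 28.4
   -19 -3.9 9.4
   -15 -7.9 9.1
   -11 -9.9 8.7
   -7 -11.2 8.2
   -3 -11.4 7.9
   1 -11.1 7.4
   5 -9.5 7.0
   9 -7.2 6.6
   13 -4.7 6.2
   17 -2.3 5.8
   21 -0.5 5.4
   25 2.7 5.0
 head centre [528.2 122. ] tool [ -16.4 -189.6   38.5]
((np.float64(21.0), np.float64(282.6)), 1248, [1, 263, 44, 48]) mean [569.6 134.6] az -145.6 t -16.0 17.8
((np.float64(426.6), np.float64(368.8)), 1249, [403, 347, 52, 37]) mean [690.7 379.6] az -97.2 t -13.1 16.6
```

Request:
{"api": "play_rows", "payload": {
  "motion": [
    [0, [-0.2, 0, 2], [0, 0, 0]],
    [0, [-0.2, 0, 4], [0, 0, 0]],
    [0, [-0.2, 0, 5.5], [0, 0, 0]],
    [0.2, [-0.2, 0, 5.9], [0, 0, 0]],
    [0.4, [-0.2, 0, 5.9], [0, 0, 0]],
    [0.48, [-0.2, 0, 5.9], [0, 0, 0]],
    [0.52, [-0.2, 0, 5.9], [0, 0, 0]],
    [0.55, [-0.2, 0, 5.9], [0, 0, 0]],
    [0.58, [-0.2, 0, 5.9], [0, 0, 0]],
    [0.61, [-0.2, 0, 5.9], [0, 0, 0]]
  ]
}}

```text
time: 14.2
ee_pos: [554.3, 310.9, 11.2]
tool_rot: [0.123, 0.916, 0.051, -0.379]
wrist_force: [0.3, 0.1, -0.6]
grip_width: 33.0
gripper_force: 0.0
```

Request:
{"api": "play_rows", "payload": {
  "motion": [
    [0.64, [0, 0, 0], [0, 0, 0]],
    [0.68, [0, 0, 0], [0, 0, 0]],
    [0.75, [0, 0, 0], [0, 0, 0]],
    [1, [0, 0, 0], [0, 0, 0]],
    [1, [0, 0, 0], [0, 0, 0]],
    [1, [0, 0, 0], [0, 0, 0]],
    [1, [0, 0, 0], [0, 0, 0]]
  ]
}}

```text
time: 14.9
ee_pos: [555.5, 311.0, 12.7]
tool_rot: [0.123, 0.916, 0.052, -0.378]
wrist_force: [3.9, -1.2, 5.7]
grip_width: 0.1
gripper_force: 3.9
```

The grip at the fingertips slipped off, since the pads only hold deeper in. I'll go back to the hover pose and measure again.

Request:
{"api": "play_rows", "payload": {
  "motion": [
    [1, [1, 0, -1.5], [0, 0, 0]],
    [1, [2.5, 0, -4], [0, 0, 0]],
    [0.5, [3, 0, -8], [0, -8, 0]],
    [0, [3.2, 0, -12], [0, -16, 0]],
    [0, [3.2, 0, -13], [0, -24, 0]],
    [0, [3.2, 0, -13], [0, -32, 0]],
    [0, [3.2, 0, -13], [0, -40, 0]],
    [0, [3.2, 0, -13], [0, -45, 0]],
    [0, [3.2, 0, -13], [0, -45, 0]],
    [0, [3.2, 0, -13], [0, -45, 0]]
  ]
}}

```text
time: 15.9
ee_pos: [620.4, 292.8, 126.0]
tool_rot: [0.133, 0.991, 0.0, -0.001]
wrist_force: [0.1, 0.4, 0.9]
grip_width: 85.8
gripper_force: 0.0
```

```bash
python3 snap.py v10 wrist;python3 lying.py v10
```

```text
tcp [621.  292.5 125.8] M [[-0.964, 0.264, -0.001], [0.264, 0.964, 0.0], [0.001, -0.0, -1.0]] q [ 0.36  0.26  1.63  0.    1.24 -0.94]
((np.float64(256.5), np.float64(114.1)), 1546, [240, 83, 34, 58]) mean [547.4 311.8] az 167.6 t -23.8 27.6
   -24 -12.9 12.0
   -20 -14.9 15.7
   -16 -15.1 15.6
   -12 -15.2 15.3
   -8 -15.3 15.1
   -4 -14.6 14.8
   0 -14.7 15.2
   4 -14.9 15.2
   8 -9.5 9.3
   12 -9.6 9.1
   16 -8.9 8.8
   20 -9.1 9.5
   24 -8.2 8.3
 head centre [554.1 310.3] tool [ 69.1  -0.5 109.9]
((np.float64(52.7), np.float64(162.6)), 1795, [25, 144, 57, 40]) mean [538.3 107. ] az -94.4 t -28.6 27.8
   -29 -8.7 11.2
   -25 -12.3 13.4
   -21 -15.0 15.7
   -17 -15.7 16.3
   -13 -16.5 17.3
   -9 -16.8 17.7
   -5 -17.2 16.3
   -1 -17.7 18.5
   3 -17.8 18.7
   7 -18.5 19.1
   11 -17.8 18.5
   15 -16.7 17.8
   19 -15.3 14.9
   23 -11.1 12.0
   27 -3.9 3.2
 head centre [539.2 118.5] tool [  32.7 -189.4  109.8]
((np.float64(110.9), np.float64(210.1)), 1360, [80, 176, 68, 78]) mean [599.1 143. ] az -166.0 t -54.2 37.0
((np.float64(190.9), np.float64(298.8)), 1108, [169, 266, 51, 62]) mean [719.2 188.4] az -163.8 t -37.2 42.6
((np.float64(427.7), np.float64(368.3)), 1180, [407, 347, 48, 37]) mean [885.9 433.7] az -152.6 t -40.6 36.4
```

Request:
{"api": "play_rows", "payload": {
  "motion": [
    [0, [3.5, 0, 0], [0, 0, 8]],
    [0, [6.9, 0, 0], [0, 0, 16]],
    [0, [6.9, 0, 0], [0, 0, 24]],
    [0, [6.9, 0, 0], [0, 0, 32]],
    [0, [6.9, 0, 0], [0, 0, 40]],
    [0, [6.9, 0, 0], [0, 0, 48]],
    [0, [6.9, 0, 0], [0, 0, 56]],
    [0, [6.9, 0, 0], [0, 0, 64]],
    [0, [6.9, 0, 0], [0, 0, 72]],
    [0, [6.9, 0, 0], [0, 0, 80]]
  ]
}}

```text
time: 16.95
ee_pos: [555.4, 310.3, 125.2]
tool_rot: [0.742, 0.671, -0.001, -0.001]
wrist_force: [0.3, 0.1, 0.3]
grip_width: 85.0
gripper_force: 0.0
```

Request:
{"api": "play_rows", "payload": {
  "motion": [
    [0, [0, 0, 0], [0, 0, 8]],
    [0, [0, 0, 0], [0, 0, 16]],
    [0, [0, 0, 0], [0, 0, 24]],
    [0, [0, 0, 0], [0, 0, 32]],
    [0, [0, 0, 0], [0, 0, 40]],
    [0, [0, 0, 0], [0, 0, 48]],
    [0, [0, 0, 0], [0, 0, 56]],
    [0, [0, 0, 0], [0, 0, 64]],
    [0, [0, 0, 0], [0, 0, 72]],
    [0, [0, 0, 0], [0, 0, 80]]
  ]
}}

```text
time: 17.95
ee_pos: [555.4, 310.3, 125.2]
tool_rot: [0.999, 0.037, -0.001, 0.0]
wrist_force: [0.2, 0.8, -0.2]
grip_width: 85.4
gripper_force: 0.0
```

Request:
{"api": "play_rows", "payload": {
  "motion": [
    [0, [0, 0, 0], [0, 0, 8]],
    [0, [0, 0, 0], [0, 0, 17]],
    [0, [0, 0, 0], [0, 0, 17]],
    [0, [0, 0, 0], [0, 0, 17]]
  ]
}}

```text
time: 18.35
ee_pos: [555.1, 310.5, 125.4]
tool_rot: [0.994, -0.106, -0.001, 0.0]
wrist_force: [-0.2, 0.7, -0.0]
grip_width: 85.4
gripper_force: 0.0
```

```bash
python3 - <<'E'
from cell import r;from h import *
s=r.get_state();M=tool(s);p=s["ee_pos"];print(p.round(1),M.round(3).tolist(),s["joint_positions"].round(2))
C=np.array([554.1,310.3,16]);a=np.radians(-15)
# tilt -15 about tool y
zt=M@np.array([np.sin(a),0,np.cos(a)])
print("head centre tool",(M.T@(C-p)).round(1),"target tcp tool",(M.T@(C+14*zt-p)).round(1))
E
```

```text
[555.1 310.5 125.4] [[0.977, -0.212, -0.001], [-0.212, -0.977, -0.0], [-0.001, 0.0, -1.0]] [0.43 0.16 1.76 0.   1.23 2.21]
head centre tool [ -0.8   0.4 109.4] target tcp tool [ -4.4   0.4 122.9]
```

Request:
{"api": "play_rows", "payload": {
  "motion": [
    [0, [0, 0, 3], [0, -7, 0]],
    [0, [-0.3, 0, 6.5], [0, -15, 0]],
    [0, [-0.4, 0, 9.5], [0, -15, 0]],
    [0, [-0.4, 0, 11.5], [0, -15, 0]],
    [0.2, [-0.4, 0, 12.2], [0, -15, 0]],
    [0.4, [-0.4, 0, 12.2], [0, -15, 0]],
    [0.48, [-0.4, 0, 12.2], [0, -15, 0]],
    [0.53, [-0.4, 0, 12.2], [0, -15, 0]],
    [0.58, [-0.4, 0, 12.2], [0, -15, 0]],
    [0.62, [-0.4, 0, 12.2], [0, -15, 0]]
  ]
}}

```text
time: 19.35
ee_pos: [551.0, 312.1, 4.9]
tool_rot: [0.986, -0.106, -0.129, -0.014]
wrist_force: [-0.5, 0.2, -0.4]
grip_width: 32.6
gripper_force: 0.0
```

Request:
{"api": "play_rows", "payload": {
  "motion": [
    [0.65, [0, 0, 0], [0, 0, 0]],
    [0.7, [0, 0, 0], [0, 0, 0]],
    [0.85, [0, 0, 0], [0, 0, 0]],
    [1, [0, 0, 0], [0, 0, 0]],
    [1, [0, 0, 0], [0, 0, 0]]
  ]
}}

```text
time: 19.85
ee_pos: [551.2, 311.4, 5.0]
tool_rot: [0.986, -0.106, -0.129, -0.014]
wrist_force: [-0.4, -2.4, 5.7]
grip_width: 21.8
gripper_force: 55.2
```

Request:
{"api": "play_rows", "payload": {
  "motion": [
    [1, [0, 0, 0], [0, 0, 0]],
    [1, [0, 0, -0.5], [0, 0, 0]],
    [1, [0, 0, -1.5], [0, 0, 0]],
    [1, [0, 0, -3], [0, 0, 0]],
    [1, [0, 0, -5], [0, 0, 0]],
    [1, [0, 0, -8], [0, 0, 0]],
    [1, [0, 0, -12], [0, 0, 0]],
    [1, [0, 0, -12], [0, 0, 0]]
  ]
}}

```text
time: 20.65
ee_pos: [586.1, 306.4, 128.1]
tool_rot: [0.986, -0.106, -0.124, -0.017]
wrist_force: [1.2, 0.3, 0.1]
grip_width: 21.6
gripper_force: 54.3
```

```bash
python3 snap.py v11 wrist;python3 - <<'E'
import pickle;from h import *
d=pickle.load(open("pics/v11.pkl","rb"));W=d["wrist"];h=hsv(W);s=d["s"];M=tool(s);print(s["ee_pos"].round(1),M.round(2).tolist())
m=(h[...,1]<70)&(h[...,2]>95)
print(np.array([proj(W,s["ee_pos"]+M@np.array([x,0,z])) for x,z in((0,0),(0,-14),(20,-14),(-20,-14))]).round(0).tolist())
for b in blobs(m,150,5000):print(b[:3])
sub=m[150:320:5,200:320:4]
for k,row in enumerate(sub):print(150+5*k,''.join('#' if v else '.' for v in row))
E
```

```text
[584.2 306.  125. ] [[0.95, -0.21, -0.24], [-0.21, -0.98, 0.06], [-0.25, -0.01, -0.97]]
[[259.0, 231.0], [259.0, 240.0], [259.0, 207.0], [259.0, 270.0]]
((np.float64(417.6), np.float64(70.9)), 3595, [379, 0, 75, 160])
((np.float64(463.3), np.float64(184.4)), 1770, [436, 163, 56, 44])
((np.float64(257.3), np.float64(243.7)), 3235, [230, 205, 56, 86])
((np.float64(17.4), np.float64(328.6)), 1087, [0, 313, 52, 39])
150 ..............................
155 ..............................
160 ..............................
165 ..............................
170 ..............................
175 ..............................
180 ..............................
185 ..............................
190 ..............................
195 ..............................
200 ..............................
205 ..............#...............
210 ..........#########...........
215 .........############.........
220 ........##############........
225 ........##############........
230 ........##############........
235 ..........##########..........
240 ..........##########..........
245 ..........##########..........
250 ..........##########..........
255 ..........##########..........
260 ......#...##########...#......
265 ..........##########..#.......
270 ..........#########...........
275 ...........########...........
280 ...........#######............
285 ............#####.............
290 ..............#...............
295 ..............................
300 ..............................
305 .......#......................
310 ..............................
315 ..............................
```

```bash
python3 - <<'E'
import pickle;from h import *
d=pickle.load(open("pics/v11.pkl","rb"));W=d["wrist"];h=hsv(W)
# letters: wood '~', dark '.', grey levels 1-9 for unsaturated
for r in range(196,312,3):
    o=''
    for c in range(200,318,2):
        H,S,V=h[r,c]
        o+='~' if S>95 and V>60 else ('.' if V<60 else str(min(9,int(V)//28)))
    print(r,o)
E
python3 snap.py v12 scene top; python3 - <<'E'
import pickle;from h import *
d=pickle.load(open("pics/v12.pkl","rb"));W=d["scene"];h=hsv(W);p=d["s"]["ee_pos"]
c=proj(W,p);print("scene tcp px",c)
x0,y0=int(c[0])-30,int(c[1])-40
for r in range(y0,y0+66,1):
    o=''
    for q in range(x0,x0+70):
        H,S,V=h[r,q];o+='~' if S>95 and V>60 else ('.' if V<60 else str(min(9,int(V)//28)))
    print(r,o)
E
```

```text
196 ~~~~~~~~~~~~~~~~~~~~~~~~~~~~~~~~~~~~~~~~~~~~~~~~~~~~~~~~~~~
199 ~~~~~~~~~~~~~~~~~~~~~~~~~~~~~~~~~~~~~~~~~~~~~~~~~~~~~~~~~~~
202 ~~~~~~~~~~~~~~~~~~~~~~~~~~~~~~~~~~~~~~~~~~~~~~~~~~~~~~~~~~~
205 ~~~~~~~~~~~~~~~~~~~~~~~~~~~55555~~~~~~~~~~~~~~~~~~~~~~~~~~~
208 ~~~~~~~~~~~~~~~~~~~~~~444444444444445~~~~~~~~~~~~~~~~~~~~~~
211 ~~~~~~~~~~~~~~~~~~~~444444444444444444~~~~~~~~~~~~~~~~~~~~~
214 ~~~~~~~~~~~~~~~~~~4444444444444444444443~~~~~~~~~~~~~~~~~~~
217 ~~~~~~~~~~~~~~~~54544444444444444444444443~~~~~~~~~~~~~~~~~
220 ~~~~~~~~~~~~~~~~564444444444444444444454444~~~~~~~~~~~~~~~~
223 ~~~~~~~~~~~~~~~6444555554444444444455555444~~~~~~~~~~~~~~~~
226 ~~~~~~~~~~~~~~~5455555555555555555555555444~~~~~~~~~~~~~~~~
229 ~~~~~~~~~~~~~~~5455555555555555555555555544~~~~~~~~~~~~~~~~
232 ~~~~~~~~~~~~~2323..555555555555555555552.32322~~~~~~~~~~~~~
235 ~~~~~~~~~~~~23223..555555555555555555552..3233~~~~~~~~~~~~~
238 ~~~~~~~~~~~~23332..55555555555555555555...32233~~~~~~~~~~~~
241 ~~~~~~~....32223...55555555555555555555...33233.....~~~~~~~
244 ~~~~~......33232...55555555555555555556....32333.....~~~~~~
247 ~~~~....
[... 5686 characters left out ...]
~~~~~~~~~~~~~~~~~~~~~~~~~
265 ~~~~~~~~~~~~~~~~~~~~~~~~~~~~~~~~~~~~~~~~~~~~~~~~~~~~~~~~~~~~~~~~~~~~~~
266 ~~~~~~~~~~~~~~~~~~~~~~~~~~~~~~~~~~~~~~~~~~~~~~~~~~~~~~~~~~~~~~~~~~~~~~
267 ~~~~~~~~~~~~~~~~~~~~~~~~~~~~~~~~~~~~~~~~~~~~~~~~~~~~~~~~~~~~~~~~~~~~~~
268 ~~~~~~~~~~~~~~~~~~~~~~~~~~~~~~~~~~~~~~~~~~~~~~~~~~~~~~~~~~~~~~~~~~~~~~
269 ~~~~~~~~~~~~~~~~~~~~~~~~~~~~~~~~~~~~~~~~~~~~~~~~~~~~~~~~~~~~~~~~~~~~~~
270 ~~~~~~~~~~~~~~~~~~~~~~~~~~~~~~~~~~~~~~~~~~~~~~~~~~~~~~~~~~~~~~~~~~~~~~
271 ~~~~~~~~~~~~~~~~~~~~~~~~~~~~~~~~~~~~~~~~~~~~~~~~~~~~~~~~~~~~~~~~~~~~~~
272 ~~~~~~~~~~~~~~~~~~~~~~~~~~~~~~~~~~~~~~~~~~~~~~~~~~~~~~~~~~~~~~~~~~~~~~
273 ~~~~~~~~~~~~~~~~~~~~~~~~~~~~~~~~~~~~~~~~~~~~~~~~~~~~~~~~~~~~~~~~~~~~~~
```

The numbers say the knob is held crosswise in the pads, head towards tool +x and stem towards -x. The plan is to straighten the tool, yaw it so the fingers can point back at the base, then turn the knob upright and stand it on free table.

Request:
{"api": "play_rows", "payload": {
  "motion": [
    [1, [-0.6, 0, -2.5], [0, 5, 0]],
    [1, [-1.3, 0, -5], [0, 10, 0]],
    [1, [-1.9, 0, -7.3], [0, 14.4, 0]],
    [1, [-1.9, 0, -7.3], [0, 14.4, 0]],
    [1, [-1.9, 0, -7.3], [0, 14.4, 0]]
  ]
}}

```text
time: 21.3
ee_pos: [580.3, 304.9, 193.7]
tool_rot: [0.994, -0.107, -0.007, -0.0]
wrist_force: [0.4, -0.4, -1.6]
grip_width: 22.0
gripper_force: 54.4
```

Request:
{"api": "play_rows", "payload": {
  "motion": [
    [1, [0, 3, 0], [0, 0, -8]],
    [1, [-2, 7, 0], [0, 0, -16]],
    [1, [-5, 11, 0], [0, 0, -24]],
    [1, [-8, 15, 0], [0, 0, -32]],
    [1, [-11, 19, 0], [0, 0, -40]],
    [1, [-14, 23, 0], [0, 0, -48]],
    [1, [-17, 27, 0], [0, 0, -56]],
    [1, [-20, 31, 0], [0, 0, -64]],
    [1, [-20.6, 34.8, 0], [0, 0, -72]],
    [1, [-20.6, 34.8, 0], [0, 0, -80]]
  ]
}}

```text
time: 22.3
ee_pos: [303.8, 7.1, 194.8]
tool_rot: [0.835, 0.55, -0.005, -0.005]
wrist_force: [0.8, -0.1, 0.1]
grip_width: 21.7
gripper_force: 54.4
```

Request:
{"api": "play_rows", "payload": {
  "motion": [
    [1, [0, 0, 0], [0, 0, -8]],
    [1, [0, 0, 0], [0, 0, -16]],
    [1, [0, 0, 0], [0, 0, -24]],
    [1, [0, 0, 0], [0, 0, -32]],
    [1, [0, 0, 0], [0, 0, -40]],
    [1, [0, 0, 0], [0, 0, -48]],
    [1, [0, 0, 0], [0, 0, -56]],
    [1, [0, 0, 0], [0, 0, -64]],
    [1, [0, 0, 0], [0, 0, -72]],
    [1, [0, 0, 0], [0, 0, -80]]
  ]
}}

```text
time: 23.3
ee_pos: [304.8, 9.0, 194.7]
tool_rot: [0.284, 0.959, -0.001, -0.008]
wrist_force: [-0.6, -0.3, -0.6]
grip_width: 22.0
gripper_force: 54.4
```

Request:
{"api": "play_rows", "payload": {
  "motion": [
    [1, [0, 0, 0], [0, 0, -8]],
    [1, [0, 0, 0], [0, 0, -16]],
    [1, [0, 0, 0], [0, 0, -24]],
    [1, [0, 0, 0], [0, 0, -28]],
    [1, [0, 0, 0], [0, 0, -28]]
  ]
}}

```text
time: 23.8
ee_pos: [304.9, 8.9, 194.9]
tool_rot: [0.047, 0.999, 0.001, -0.008]
wrist_force: [0.1, 0.5, -1.3]
grip_width: 21.6
gripper_force: 54.4
```

```bash
cat > asc.py <<'E'
import pickle,sys;from h import *
d=pickle.load(open(f"pics/{sys.argv[1]}.pkl","rb"));s=d["s"];M=tool(s);print(s["ee_pos"].round(1),M.round(2).tolist(),s["joint_positions"].round(2),s["grip_width"],s["gripper_force"])
n,r0,r1,rs,c0,c1,cs=sys.argv[2],*map(int,sys.argv[3:])
h=hsv(d[n])
for r in range(r0,r1,rs):
    print(r,''.join('~' if S>95 and V>60 else ('.' if V<60 else str(min(9,int(V)//28))) for H,S,V in h[r,c0:c1:cs]))
E
python3 snap.py v13 wrist;python3 asc.py v13 wrist 190 310 4 200 318 3
```

```text
[305.    8.9 195.2] [[-1.0, 0.09, -0.02], [0.09, 1.0, 0.0], [0.02, 0.0, -1.0]] [-0.15 -0.74  2.35  0.    1.55 -1.62] 22.07208988527815 54.380833860486746
190 ~~~~~~~~~~~~~~~~~~~~~~~~~~~~~~~~~~~~~~~~
194 ~~~~~~~~~~~~~~~~~~~~~~~~~~~~~~~~~~~~~~~~
198 ~~~~~~~~~~~~~~~~~~~~~~~~~~~~~~~~~~~~~~~~
202 ~~~~~~~~~~~~~~~~~~~~~~~~~~~~~~~~~~~~~~~~
206 ~~~~~~~~~~~~~~~~5555555~~~~~~~~~~~~~~~~~
210 ~~~~~~~~~~~~~~55555555555~~~~~~~~~~~~~~~
214 ~~~~~~~~~~~~355555555555556~~~~~~~~~~~~~
218 ~~~~~~~~~~~345555555555555765~~~~~~~~~~~
222 ~~~~~~~~~~4455665555555588876~~~~~~~~~~~
226 ~~~~~~~~~~5566778888888888887~~~~~~~~~~~
230 ~~~~~~~~~~4457778888888884873~~~~~~~~~~~
234 ~~~~~~~~233..77877888885552.333~~~~~~~~~
238 ~~~~~~~~222..4565555555555..333~~~~~~~~~
242 ~~~~...2222..4555555555555..2333...~~~~~
246 ~~~....2222..4555555555555...333....~~~~
250 ~~~....222...5555555555555...3333....~~~
254 ~~....3222...5555555555554...3233....~~~
258 ~~....2222...5555555555554....2222....~~
262 ........44...5555555555554....4........~
266 .........4...5555555555554....4.........
270 .............~55555555554~..............
274 .............~44555555786~~.............
278 ............~~45678577886~~.............
282 ............~~~567888888~~~.............
286 ............~~~~6888888~~~~.............
290 ............~~~~~~~7~~~~~~~.............
294 ............~~~~~~~~~~~~~~~~............
298 ............~~~~~~~~~~~~~~~~............
302 ...........~~~~~~~~~~~~~~~~~.2.......2..
306 .........~~~~~~~~~~~~~~~~~~~~~..........
```

Request:
{"api": "play_rows", "payload": {
  "motion": [
    [1, [-4.5, -0.6, 0], [0, 0, 0]],
    [1, [-9, -1.2, 0], [0, 0, 0]],
    [1, [-13.5, -1.8, 0], [0, 0, 0]],
    [1, [-17.9, -2.3, 0], [0, 0, 0]],
    [1, [-17.9, -2.3, 0], [0, 8, 0]],
    [1, [-17.9, -2.3, 0], [0, 16, 0]],
    [1, [-17.9, -2.3, 0], [0, 24, 0]],
    [1, [-17.9, -2.3, 0], [0, 32, 0]],
    [1, [-17.9, -2.3, 0], [0, 40, 0]],
    [1, [-17.9, -2.3, 0], [0, 45, 0]]
  ]
}}

```text
time: 24.85
ee_pos: [482.2, -30.7, 192.9]
tool_rot: [0.043, 0.919, 0.019, -0.391]
wrist_force: [-0.5, 0.7, -1.1]
grip_width: 22.0
gripper_force: 54.5
```

Request:
{"api": "play_rows", "payload": {
  "motion": [
    [1, [0, 0, 0], [0, 8, 0]],
    [1, [0, 0, 0], [0, 16, 0]],
    [1, [0, 0, 0], [0, 24, 0]],
    [1, [0, 0, 0], [0, 30, 0]],
    [1, [0, 0, 0], [0, 30, 0]],
    [1, [0, 0, 0], [0, 30, 0]]
  ]
}}

```text
time: 25.45
ee_pos: [481.7, -30.6, 194.0]
tool_rot: [0.037, 0.789, 0.029, -0.613]
wrist_force: [-0.6, 0.2, -0.6]
grip_width: 21.7
gripper_force: 54.8
```

```bash
python3 snap.py v14 wrist scene;python3 asc.py v14 wrist 190 310 4 200 318 3; python3 - <<'E'
import pickle;from h import *
d=pickle.load(open("pics/v14.pkl","rb"));print(proj(d["scene"],d["s"]["ee_pos"]))
E
```

```text
[482.3 -30.6 196.2] [[-0.25, 0.09, -0.96], [0.02, 1.0, 0.09], [0.97, 0.0, -0.25]] [-0.14  0.58  1.48 -0.07  2.39 -1.64] 21.95080726192743 54.79018979938701
190 ~~~2222222222222222222222222222445~~~~~~
194 ~~~2222222222222222222222222255555~~~~~~
198 ~~~3333333333333333333333333333334~~~~~~
202 ~~~333333333~~~333222~33~~~~~~~~~~~~~~~~
206 ~~~~~~~~~~~~~~~~8999998~~~~~~~~~~~~~~~~~
210 ~~~~~~~~~~~~~~99999999999~~~~~~~~~~~~~~~
214 ~~~~~~~~~~~~699999999999999~~~~~~~~~~~~~
218 ~~~~~~~~~~~77899999999999999~~~~~~~~~~~~
222 ~~~~~~~~~~5788899999999999999~~~~~~~~~~~
226 ~~~~~~~~~~7888888999999999999~~~~~~~~~~~
230 ~~~~~~~~~5578888999999999999877~~~~~~~~~
234 ~~~~~~~~8885.899999999999932888~~~~~~~~~
238 ~~~~~~~~888..6677889988787..8887~~~~~~~~
242 ~~~~2226888..6777777778887..7888222~~~~~
246 ~~~222.8887..6777777778877..3888.222~~~~
250 ~~~2223888...6777777778776...88882222~~~
254 ~~222.8888...7777777777776...8888.222~~~
258 ~~22228888...7777777777776..2488862222~~
262 2222222266...7777777777776...2632222222~
266 2..22.2236...7777777777776...262....2222
270 222222222....6777777777776.....222222222
274 222222222...2~66777777766~~....222222222
278 .22222222...~~56777777667~~....222222222
282 .2222222....~~~667777767~~~....222222222
286 .....222....~~~~6777777~~~~....222222222
290 .....222....~~~~~~766~~~~~~....222222222
294 ............~~~~~~~~~~~~~~~~...222222222
298 ...........2~~~~~~~~~~~~~~~~...222222222
302 .........2.~~~~~~~~~~~~~~~~~.4.2222222..
306 .........~~~~~~~~~~~~~~~~~~~~~.222222222
[251.65985983 130.86896749]
```

```bash
python3 asc.py v14 scene 105 165 1 225 285 1 | tail -60; python3 snap.py v15 top; python3 - <<'E'
import pickle;from h import *
d=pickle.load(open("pics/v15.pkl","rb"));p=proj(d["top"],d["s"]["ee_pos"]);print(p)
E
```

```text
105 ~~~~~~~~~~~~~~~~~~~~~~~~~~~~~~~~~~~~~~~~~~~~~~~~~~~~~~~~~~~~
106 ~~~~~~~~~~~~~~~~~~~~~~~~~~~~~~~~~~~~~~~~~~~~~~~~~~~~~~~~~~~~
107 ~~~~~~~~~~~~~~~~~~~~~~~~~~~~~~~~~~~~~~~~~~~~~~~~~~~~~~~~~~~~
108 ~~~~~~~~~~~~~~~~~~~~~~~~~~~~~~~~~~~~~~~~~~~~~~~~~~~~~~~~~~~~
109 ~~~~~~~~~~~~~~~~~~~~~~~~~~~~~~~~~~~~~~~~~~~~~~~~~~~~~~~~~~~~
110 ~~~~~~~~~~~~~~~~~~~~~~~~~~~~~~~~~~~~~~~~~~~~~~~~~~~~~~~~~~~~
111 ~~~~~~~~~~~~~~~~~~~~~~~~~~~~~~~~~~~~~~~~~~~~~~~~~~~~~~~~~~~~
112 ~~~~~~~~~~~~~~~~~~~~~~~~~~~~~~~~~~~~~~~~~~~~~~~~~~~~~~~~~~~~
113 ~~~~~~~~~~~~~~~~~~~~~~~~~~~~~~~~~~~~~~~~~~~~~~~~~~~~~~~~~~~~
114 ~~~~~~~~~~~~~~~~~~~~~~~~~~~~~~~~~~~~~~~~~~~~~~~~~~~~~~~~~~~~
115 ~~~~~~~~~~~~~~~~~~~~~~~~~~~~~~~~~~~~~~~~~~~~~~~~~~~~~~~~~~~~
116 ~~~~~~~~~~~~~~~~~~~~~~~~~~~~~~~~~~~~~~~~~~~~~~~~~~~~~~~~~~~~
117 ~~~~~~~~~~~~~~~~~~~~~~~~~~~~~~~~~~~~~~~~~~~~~~~~~~~~~~~~~~~~
118 ~~~~~~~~~~~~~~~~~~~~~~~~~~~~~~~~~~~~~~~~~~~~~~~~~~~~~~~~~~~~
119 ~~~~~~~~~~~~~~~~~~~~~~~~~~~~~~~~~~~~~~~~~~~~~~~~~~~~~~~~~~~~
120 ~~~~~~~~~~~~~~~~~~~~~~~~~~~~~~~~~~~~~~~~~~~~~~~~~~~~~~~~~~~~
121 ~~~~~~~~~~~~~~~~~~~~~~~~~~~~~~~~~~~~~~~~~~~~~~~~~~~~~~~~
[... 2127 characters left out ...]
~~~~~~~~~~~~~~~~~~~~~~
155 ~~~~~4~~~~~~~~~~~~~~~~~~~~~~~~~~~~~~~~~~~~~~~~~~~~~~~~~~~~~~
156 ~~~~~~~~~~~~~~~~~~~~~~~~~~~~~~~~~~~~~~~~~~~~~~~~~~~~~~~~~~~~
157 ~~~~~~~~~~~~~~~~~~~~~~~~~~~~~~~~~~~~~~~~~~~~~~~~~~~~~~~~~~~~
158 ~~~~~~~~~~~~~~~~~~~~~~~~~~~~~~~~~~~~~~~~~~~~~~~~~~~~~~~~~~~~
159 ~~~~~~~~~~~~~~~~~~~~~~~~~~~~~~~~~~~~~~~~~~~~~~~~~~~~~~~~~~~~
160 ~~~~~~~~~~~~~~~~~~~~~~~~~~~~~~~~~~~~~~~~~~~~~~~~~~~~~~~~~~~~
161 ~~~~~~~~~~~~~~~~~~~~~~~~~~~~~~~~~~~~~~~~~~~~~~~~~~~~~~~~~~~~
162 ~~~~~~~~~~~~~~~~~~~~~~~~~~~~~~~~~~~~~~~~~~~~~~~~~~~~~~~~~~~~
163 ~~~~~~~~~~~~~~~~~~~~~~~~~~~~~~~~~~~~~~~~~~~~~~~~~~~~~~~~~~~~
164 ~~~~~~~~~~~~~~~~~~~~~~~~~~~~~~~~~~~~~~~~~~~~~~~~~~~~~~~~~~~~
[257.84698329 187.78868316]
```

```bash
python3 - <<'E'
import pickle;from h import *
d=pickle.load(open("pics/v14.pkl","rb"));S=d["scene"];W=d["wrist"]
c=-np.array(S["R"]).T@np.array(S["t"]).ravel();print("cam",c)
for ax in((488,-31),(493,-31.6),(498,-32)):
  for z in(155,160,165,170):
    # outline of stem bottom rim and head top rim
    def ext(r,z):
        P=np.array([proj(S,(ax[0]+r*np.cos(a),ax[1]+r*np.sin(a),z)) for a in np.linspace(0,6.28,60)]);return P[:,0].min().round(1),P[:,0].max().round(1),P[:,1].min().round(1),P[:,1].max().round(1)
    print(ax,z,"tip rim",ext(8,z),"head rim45",ext(16,z+45),"top50",ext(12,z+50))
E
```

```text
cam [1023.76774605  506.26121709  684.5214604 ]
(488, -31) 155 tip rim (np.float64(246.8), np.float64(253.1), np.float64(143.7), np.float64(147.3)) head rim45 (np.float64(243.4), np.float64(256.4), np.float64(126.9), np.float64(134.0)) top50 (np.float64(245.0), np.float64(254.8), np.float64(126.0), np.float64(131.3))
(488, -31) 160 tip rim (np.float64(246.8), np.float64(253.1), np.float64(142.1), np.float64(145.7)) head rim45 (np.float64(243.4), np.float64(256.4), np.float64(125.2), np.float64(132.2)) top50 (np.float64(245.0), np.float64(254.8), np.float64(124.3), np.float64(129.6))
(488, -31) 165 tip rim (np.float64(246.8), np.float64(253.1), np.float64(140.4), np.float64(144.0)) head rim45 (np.float64(243.3), np.float64(256.4), np.float64(123.4), np.float64(130.5)) top50 (np.float64(244.9), np.float64(254.8), np.float64(122.5), np.float64(127.8))
(488, -31) 170 tip rim (np.float64(246.8), np.float64(253.1), np.float64(138.8), np.float64(142.4)) head rim45 (np.float64(243.3), np.float64(256.5), np.float64(121.7), np.float64(128.7)) top50 (np.float64(244.9), np.float64(254.8), np.flo
[... 1507 characters left out ...]
np.float64(240.1), np.float64(253.3), np.float64(126.5), np.float64(133.7)) top50 (np.float64(241.7), np.float64(251.6), np.float64(125.7), np.float64(131.0))
(498, -32) 165 tip rim (np.float64(243.7), np.float64(250.1), np.float64(141.9), np.float64(145.5)) head rim45 (np.float64(240.1), np.float64(253.3), np.float64(124.8), np.float64(131.9)) top50 (np.float64(241.7), np.float64(251.6), np.float64(123.9), np.float64(129.2))
(498, -32) 170 tip rim (np.float64(243.6), np.float64(250.0), np.float64(140.2), np.float64(143.8)) head rim45 (np.float64(240.0), np.float64(253.3), np.float64(123.0), np.float64(130.1)) top50 (np.float64(241.7), np.float64(251.6), np.float64(122.1), np.float64(127.4))
```

The scene projection fits: the knob hangs upright, axis at about (492,-31.5), stem tip z about 164, head on top. I'll lower it to the table.

Request:
{"api": "play_rows", "payload": {
  "motion": [
    [1, [-3, 0, 0.8], [0, 0, 0]],
    [1, [-7, 0, 1.8], [0, 0, 0]],
    [1, [-11, 0, 2.85], [0, 0, 0]],
    [1, [-13.5, 0, 3.5], [0, 0, 0]],
    [1, [-14.6, 0, 3.75], [0, 0, 0]],
    [1, [-15, 0, 3.85], [0, 0, 0]],
    [1, [-15, 0, 3.85], [0, 0, 0]]
  ]
}}

```text
time: 26.3
ee_pos: [482.7, -30.4, 41.7]
tool_rot: [0.036, 0.79, 0.029, -0.611]
wrist_force: [0.8, 0.7, 0.3]
grip_width: 21.9
gripper_force: 54.8
```

Request:
{"api": "play_rows", "payload": {
  "motion": [
    [1, [-0.2, 0, 0.05], [0, 0, 0]],
    [1, [-0.4, 0, 0.1], [0, 0, 0]],
    [1, [-0.4, 0, 0.1], [0, 0, 0]]
  ]
}}

```text
time: 26.6
ee_pos: [482.4, -30.3, 36.9]
tool_rot: [0.036, 0.79, 0.029, -0.612]
wrist_force: [0.6, 0.1, -0.8]
grip_width: 21.8
gripper_force: 54.8
```

Request:
{"api": "play_rows", "payload": {
  "motion": [
    [1, [-0.15, 0, 0.04], [0, 0, 0]],
    [1, [-0.3, 0, 0.08], [0, 0, 0]],
    [1, [-0.3, 0, 0.08], [0, 0, 0]]
  ]
}}

```text
time: 26.9
ee_pos: [481.8, -30.3, 33.0]
tool_rot: [0.036, 0.789, 0.029, -0.612]
wrist_force: [0.1, 0.3, -1.1]
grip_width: 22.2
gripper_force: 54.8
```

Request:
{"api": "play_rows", "payload": {
  "motion": [
    [1, [-0.1, 0, 0.03], [0, 0, 0]],
    [1, [-0.1, 0, 0.03], [0, 0, 0]]
  ]
}}

```text
time: 27.1
ee_pos: [481.8, -30.3, 32.1]
tool_rot: [0.036, 0.789, 0.029, -0.612]
wrist_force: [0.2, 0.3, -0.3]
grip_width: 21.8
gripper_force: 54.8
```

Request:
{"api": "play_rows", "payload": {
  "motion": [
    [1, [-0.1, 0, 0.03], [0, 0, 0]],
    [1, [-0.1, 0, 0.03], [0, 0, 0]]
  ]
}}

```text
time: 27.3
ee_pos: [481.8, -30.3, 31.0]
tool_rot: [0.036, 0.789, 0.029, -0.612]
wrist_force: [-0.6, 0.6, -0.6]
grip_width: 22.1
gripper_force: 54.8
```

Request:
{"api": "play_rows", "payload": {
  "motion": [
    [1, [-0.1, 0, 0.03], [0, 0, 0]],
    [1, [-0.1, 0, 0.03], [0, 0, 0]]
  ]
}}

```text
time: 27.5
ee_pos: [481.9, -30.3, 30.2]
tool_rot: [0.036, 0.789, 0.029, -0.612]
wrist_force: [0.2, -0.0, -1.2]
grip_width: 21.8
gripper_force: 54.9
```

Request:
{"api": "play_rows", "payload": {
  "motion": [
    [1, [-0.1, 0, 0.03], [0, 0, 0]],
    [1, [-0.1, 0, 0.03], [0, 0, 0]]
  ]
}}

```text
time: 27.7
ee_pos: [482.2, -30.3, 30.0]
tool_rot: [0.036, 0.789, 0.029, -0.612]
wrist_force: [0.9, -0.0, 3.1]
grip_width: 21.9
gripper_force: 55.4
```

```bash
python3 snap.py v16 scene; python3 asc.py v16 scene 164 205 1 230 275 1; python3 - <<'E'
import pickle;from h import *
d=pickle.load(open("pics/v16.pkl","rb"));S=d["scene"]
for z in(-3,0,3):
    f=lambda r,z:np.array([proj(S,(491.5+r*np.cos(a),-31.4+r*np.sin(a),z)) for a in np.linspace(0,6.28,60)])
    print(z,"tip bottom row",f(8,z)[:,1].max().round(1),"head bottom",f(16,z+20)[:,1].max().round(1),"head top row",f(16,z+45)[:,1].min().round(1))
E
```

```text
[482.2 -30.3  30. ] [[-0.25, 0.09, -0.96], [0.02, 1.0, 0.09], [0.97, 0.0, -0.25]] [-0.14  0.81  1.46 -0.06  2.18 -1.62] 21.43942433132539 55.47691582585685
164 ~~~~~~~~~~~~~~~~~~~~~~~~~~~~~~~~~~~~~~~~~~~~~
165 ~~~~~~~~~~~~~~~~~~~~~~~~~~~~~~~~~~~~~~~~~~~~~
166 ~~~~~~~~~~~~~~~~~~~~~~~~~~~~~~~~~~~~~~~~~~~~~
167 ~~~~~~~~~~~~~~~~~~~~~~~~~~~~~~~~~~~~~~~~~~~~~
168 ~~~~~~~~~~~~~~~~~~~~~~~~~~~~~~~~~~~~~~~~~~~~~
169 ~~~~~~~~~~~~~~~~~~~~~~~~~~~~~~~~~~~~~~~~~~~~~
170 ~~~~~~~~~~~~~~~~~~~~~~~~~~~~~~~~~~~~~~~~~~~~~
171 ~~~~~~~~~~~~~~~~~~~~~~~~~~~~~~~~~~~~~~~~~~~~~
172 ~~~~~~~~~~~~~~~~~~~~~~~~~~~~~~~~~~~~~~~~~~~~~
173 ~~~~~~~~~~~~~~~~~~~~~~~~~~~~~~~~~~~~~~~~~~~~~
174 ~~~~~~~~~~~~~~~~~~~~~~~~~~~~~~~~~~~~~~~~~~~~~
175 ~~~~~~~~~~~~~~~~~~~~~~~~~~~~~~~~~~~~~~~~~~~~~
176 ~~~~~~~~~~~~~~~~7888887~~~~~~~~~~~~~~~~~~~~~~
177 ~~~~~~~~~~~~~~~789999887~~~~~~~~~~~~~~~~~~~~~
178 ~~~~~~~~56777667999999987~~~~~~~~~~~~~~~~~~~~
179 ~~~~~55665655478999999998~~~~~~~~~~~~~~~~~~~~
180 2~~66655533..478899999999~~~~~~~~~~~~~~~~~~~~
181 22365432.....478899999998~~~~~~~~~~~~~~~~~~~~
182 22232........368999999997~~~~~~~~~~~~~~~
[... 586 characters left out ...]
~~~~~~~~~~~~~~~~~~~
195 ..2222222222.~~~~~~~~~~~~~~~~~~~~~~~~~~~~~~~~
196 .222222222222~~~~~~~~~~~~~~~~~~~~~~~~~~~~~~~~
197 2242222222.23~~~~~~~~~~~~~~~~~~~~~~~~~~~~~~~~
198 323222222.22~~~~~~~~~~~~~~~~~~~~~~~~~~~~~~~~~
199 43222222..22~~~~~~~~~~~~~~~~~~~~~~~~~~~~~~~~~
200 4322222...22~~~~~~~~~~~~~~~~~~~~~~~~~~~~~~~~~
201 322222....2~~~~~~~~~~~~~~~~~~~~~~~~~~~~~~~~~~
202 42222222..~~~~~~~~~~~~~~~~~~~~~~~~~~~~~~~~~~~
203 43222222.~~~~~~~~~~~~~~~~~~~~~~~~~~~~~~~~~~~~
204 4333333.~~~~~~~~~~~~~~~~~~~~~~~~~~~~~~~~~~~~~
-3 tip bottom row 194.1 head bottom 190.7 head top row 176.2
0 tip bottom row 193.3 head bottom 189.9 head top row 175.4
3 tip bottom row 192.5 head bottom 189.0 head top row 174.6
```

Light contact at 3 N and the knob stands, so I'll release slowly and withdraw along the fingers.

Request:
{"api": "play_rows", "payload": {
  "motion": [
    [0.7, [0, 0, 0], [0, 0, 0]],
    [0.66, [0, 0, 0], [0, 0, 0]],
    [0.62, [0, 0, 0], [0, 0, 0]],
    [0.58, [0, 0, 0], [0, 0, 0]],
    [0.5, [0, 0, 0], [0, 0, 0]],
    [0.35, [0, 0, 0], [0, 0, 0]],
    [0.2, [0, 0, 0], [0, 0, 0]],
    [0.2, [0, 0, 0], [0, 0, 0]],
    [0.2, [0, 0, 0], [0, 0, 0]]
  ]
}}

```text
time: 28.65
ee_pos: [481.8, -30.3, 29.1]
tool_rot: [0.036, 0.789, 0.029, -0.612]
wrist_force: [0.1, -0.3, -0.5]
grip_width: 68.2
gripper_force: 0.0
```

Request:
{"api": "play_rows", "payload": {
  "motion": [
    [0.2, [0, 0, -1.5], [0, 0, 0]],
    [0.2, [0, 0, -4], [0, 0, 0]],
    [0.2, [0, 0, -8], [0, 0, 0]],
    [0.2, [2, 0, -11], [0, 0, 0]],
    [0.2, [6, 0, -12], [0, -8, 0]],
    [0.2, [10, 0, -12], [0, -16, 0]],
    [0, [12, 0, -12], [0, -24, 0]],
    [0, [12, 0, -12], [0, -32, 0]],
    [0, [12, 0, -12], [0, -40, 0]],
    [0, [12, 0, -12], [0, -48, 0]]
  ]
}}

```text
time: 29.65
ee_pos: [568.5, -38.6, 176.5]
tool_rot: [0.045, 0.971, 0.011, -0.234]
wrist_force: [-0.1, -0.1, 0.6]
grip_width: 85.3
gripper_force: 0.0
```

```bash
python3 snap.py v17 wrist scene top; python3 meas.py v17 34|head -1; python3 - <<'E'
import pickle;from h import *
d=pickle.load(open("pics/v17.pkl","rb"))
P={}
for n in("scene","top"):
    h=hsv(d[n]);g=proj(d[n],(492,-31.5,30));print(n,g.round(1))
    for b in blobs((h[...,1]<60)&(h[...,2]>110),40,600):
        if np.hypot(*(np.array(b[0])-g))<15:print(b[:3]);P[n]=b[0]
if len(P)==2:print(tri([(d[n],P[n]) for n in P]))
E
python3 asc.py v17 scene 168 202 1 232 268 1|tail -34
```

```text
tcp [567.1 -38.3 177.2] azx 174.7 zdir [-0.46   0.044 -0.887] q [-0.15  0.29  1.57 -0.03  1.76 -1.63]
scene [249.  183.4]
((np.float64(248.6), np.float64(184.0)), 167, [243, 176, 12, 18])
top [258.7 194.6]
168 ~~~~~~~~~~~~~~~~~~~~~~~~~~~~~~~~~~~~
169 ~~~~~~~~~~~~~~~~~~~~~~~~~~~~~~~~~~~~
170 ~~~~~~~~~~~~~~~~~~~~~~~~~~~~~~~~~~~~
171 ~~~~~~~~~~~~~~~~~~~~~~~~~~~~~~~~~~~~
172 ~~~~~~~~~~~~~~~~~~~~~~~~~~~~~~~~~~~~
173 ~~~~~~~~~~~~~~~~~~~~~~~~~~~~~~~~~~~~
174 ~~~~~~~~~~~~~~~~~~~~~~~~~~~~~~~~~~~~
175 ~~~~~~~~~~~~~~~~~~~~~~~~~~~~~~~~~~~~
176 ~~~~~~~~~~~~~~788887~~~~~~~~~~~~~~~~
177 ~~~~~~~~~~~~~888998887~~~~~~~~~~~~~~
178 ~~~~~~~~~~~~68999999887~~~~~~~~~~~~~
179 ~~~~~~~~~~~678999999987~~~~~~~~~~~~~
180 ~~~~~~~~~~~778899999998~~~~~~~~~~~~~
181 ~~~~~~~~~~~788899999998~~~~~~~~~~~~~
182 ~~~~~~~~~~~678999999987~~~~~~~~~~~~~
183 ~~~~~~~~~~~567889998886~~~~~~~~~~~~~
184 ~~~~~~~~~~~556678888776~~~~~~~~~~~~~
185 ~~~~~~~~~~~556677777776~~~~~~~~~~~~~
186 ~~~~~~~~~~~556677777776~~~~~~~~~~~~~
187 ~~~~~~~~~~~456677777776~~~~~~~~~~~~~
188 ~~~~~~~~~~~~56677778776~~~~~~~~~~~~~
189 ~~~~~~~~~~~~5677777777~~~~~~~~~~~~~~
190 ~~~~~~~~~~~~~56777776~~~~~~~~~~~~~~~
191 ~~~~~~~~~~~~~45666676~~~~~~~~~~~~~~~
192 ~~~~~~~~~~~~~~566777~~~~~~~~~~~~~~~~
193 ~~~~~~~~~~~~~~456777~~~~~~~~~~~~~~~~
194 ~~~~~~~~~~~~~~~~77~~~~~~~~~~~~~~~~~~
195 ~~~~~~~~~~~~~~~~~~~~~~~~~~~~~~~~~~~~
196 ~~~~~~~~~~~~~~~~~~~~~~~~~~~~~~~~~~~~
197 ~~~~~~~~~~~~~~~~~~~~~~~~~~~~~~~~~~~~
198 ~~~~~~~~~~~~~~~~~~~~~~~~~~~~~~~~~~~~
199 ~~~~~~~~~~~~~~~~~~~~~~~~~~~~~~~~~~~~
200 ~~~~~~~~~~~~~~~~~~~~~~~~~~~~~~~~~~~~
201 ~~~~~~~~~~~~~~~~~~~~~~~~~~~~~~~~~~~~
```

Request:
{"api": "play_rows", "payload": {
  "motion": [
    [0, [0, 0, 0], [0, -8, 0]],
    [0, [0, 0, 0], [0, -16, 0]],
    [0, [0, 0, 0], [0, -24, 0]],
    [0, [0, 0, 0], [0, -27.5, 0]],
    [0, [0, 0, 0], [0, -27.5, 0]]
  ]
}}

```text
time: 30.3
ee_pos: [566.6, -38.3, 174.2]
tool_rot: [0.046, 0.999, 0.001, -0.003]
wrist_force: [-0.4, -0.5, -0.1]
grip_width: 85.4
gripper_force: 0.0
```

Request:
{"api": "play_rows", "payload": {
  "motion": [
    [0, [0.5, 1, 2], [0, 0, -8]],
    [0, [1, 2, 4], [0, 0, -16]],
    [0, [1.5, 2.7, 6.3], [0, 0, -24]],
    [0, [1.5, 2.7, 6.3], [0, 0, -24]],
    [0, [1.5, 2.7, 6.3], [0, 0, -24]]
  ]
}}

```text
time: 30.8
ee_pos: [555.5, -10.2, 111.4]
tool_rot: [-0.161, 0.987, 0.001, -0.002]
wrist_force: [0.9, -0.1, 0.7]
grip_width: 85.2
gripper_force: 0.0
```

```bash
python3 snap.py v18 wrist; python3 meas.py v18 34
```

```text
tcp [556.4 -10.5 112.6] azx -161.4 zdir [-0.002  0.001 -1.   ] q [-0.12  0.    1.95  0.    1.19 -2.01]
((np.float64(256.1), np.float64(124.4)), 1259, [237, 105, 39, 41]) rect [256. 125.] [40. 38.] 90.0 z 34.0 X [492.8 -31.8  34. ] tool off [66.9 -0.2 78.8]
((np.float64(417.9), np.float64(247.8)), 1283, [395, 225, 46, 53]) rect [414.2 249.4] [33.5 57.7] 52.1 z 34.0 X [550.7 147.6  34. ] tool off [-45.1 151.4  78.9]
```

Request:
{"api": "play_rows", "payload": {
  "motion": [
    [0, [3.5, -0.1, 0], [0, 0, 0]],
    [0, [6.5, -0.15, 0], [0, 0, 0]],
    [0, [6.5, -0.15, 3], [0, 0, 0]],
    [0, [6.5, -0.15, 7], [0, 0, 0]],
    [0, [6.5, -0.15, 9.8], [0, 0, 0]],
    [0.2, [6.5, -0.15, 9.8], [0, 0, 0]],
    [0.4, [6.5, -0.15, 9.8], [0, 0, 0]],
    [0.42, [6.5, -0.15, 9.8], [0, 0, 0]],
    [0.44, [6.5, -0.15, 9.8], [0, 0, 0]],
    [0.46, [6.5, -0.15, 9.8], [0, 0, 0]]
  ]
}}

```text
time: 31.85
ee_pos: [495.3, -32.4, 16.0]
tool_rot: [-0.162, 0.987, 0.0, 0.001]
wrist_force: [0.4, 0.4, 0.1]
grip_width: 46.1
gripper_force: 0.0
```

```bash
python3 snap.py v19 wrist; python3 meas.py v19 48 ; python3 - <<'E'
import pickle;from h import *
d=pickle.load(open("pics/v19.pkl","rb"));W=d["wrist"];s=d["s"];M=tool(s);h=hsv(W)
# finger inner dark edges at row 245 either side of the knob
m=(h[245,:,2]<60);print(''.join('.' if v else '#' for v in m[180:340]))
col=[(r,int(h[r,257,2]),int(h[r,257,1])) for r in range(204,286,2)];print(col)
E
```

```text
tcp [495.  -32.3  15.5] azx -161.3 zdir [ 0.001  0.001 -1.   ] q [-0.17 -0.01  2.14  0.    1.01 -2.07]
((np.float64(259.5), np.float64(245.1)), 3024, [230, 209, 60, 69]) rect [262.  244.5] [58.6 67.1] 26.6 z 48.0 X [488.7 -33.2  48. ] tool off [  6.2   1.2 -32.5]
######........###########..........#####################################################################################...........###########........##########
[(204, 104, 140), (206, 102, 138), (208, 106, 70), (210, 115, 18), (212, 114, 20), (214, 114, 18), (216, 115, 20), (218, 114, 18), (220, 114, 20), (222, 129, 20), (224, 163, 20), (226, 162, 20), (228, 162, 20), (230, 162, 20), (232, 161, 21), (234, 162, 20), (236, 170, 23), (238, 169, 21), (240, 170, 24), (242, 169, 23), (244, 167, 21), (246, 168, 23), (248, 169, 21), (250, 170, 23), (252, 170, 21), (254, 169, 21), (256, 169, 21), (258, 170, 21), (260, 170, 23), (262, 169, 23), (264, 170, 23), (266, 168, 23), (268, 224, 18), (270, 251, 6), (272, 251, 7), (274, 240, 12), (276, 228, 13), (278, 169, 151), (280, 174, 139), (282, 172, 138), (284, 166, 137)]
```

Request:
{"api": "play_rows", "payload": {
  "motion": [
    [0.48, [0.1, 0.1, 0.1], [0, 0, 0]],
    [0.51, [0.1, 0.1, 0.1], [0, 0, 0]],
    [0.54, [0.1, 0.1, 0.1], [0, 0, 0]],
    [0.56, [0.1, 0.1, 0.1], [0, 0, 0]],
    [0.58, [0.1, 0.1, 0.1], [0, 0, 0]],
    [0.6, [0.1, 0.1, 0.1], [0, 0, 0]],
    [0.62, [0.1, 0.1, 0.1], [0, 0, 0]],
    [0.64, [0.1, 0.1, 0.1], [0, 0, 0]],
    [0.67, [0.1, 0.1, 0.1], [0, 0, 0]],
    [0.8, [0.1, 0.1, 0.1], [0, 0, 0]]
  ]
}}

```text
time: 32.9
ee_pos: [493.0, -31.6, 13.7]
tool_rot: [-0.162, 0.987, 0.001, -0.0]
wrist_force: [-0.5, -0.1, 2.7]
grip_width: 29.2
gripper_force: 59.0
```

Request:
{"api": "play_rows", "payload": {
  "motion": [
    [1, [0, 0, 0], [0, 0, 0]],
    [1, [0, 0, 0], [0, 0, 0]],
    [1, [0, 0, 0], [0, 0, 0]]
  ]
}}

```text
time: 33.2
ee_pos: [493.0, -31.6, 13.7]
tool_rot: [-0.162, 0.987, 0.001, -0.0]
wrist_force: [0.5, -0.3, 5.2]
grip_width: 29.3
gripper_force: 59.2
```

Request:
{"api": "play_rows", "payload": {
  "motion": [
    [1, [0, 0, -3], [0, 0, 0]],
    [1, [0, 0, -7.5], [0, 0, 0]],
    [1, [0, 0, -11.5], [0, 0, 0]],
    [1, [-3, 3.5, -11.5], [0, 0, 0]],
    [1, [-6, 7, -11.5], [0, 0, 0]],
    [1, [-9, 10.5, -11.5], [0, 0, 0]],
    [1, [-11.5, 13.9, -11.5], [0, 0, 0]],
    [1, [-11.5, 13.9, -11.5], [0, 0, 0]],
    [1, [-11.5, 13.9, -11.5], [0, 0, 0]]
  ]
}}

```text
time: 34.1
ee_pos: [556.6, 137.5, 127.2]
tool_rot: [-0.163, 0.987, 0.001, -0.002]
wrist_force: [-0.5, -0.2, -1.1]
grip_width: 29.4
gripper_force: 59.7
```

```bash
python3 snap.py v20 wrist; python3 meas.py v20|head -1;python3 block.py v20; python3 - <<'E'
import pickle;from h import *
d=pickle.load(open("pics/v20.pkl","rb"));W=d["wrist"];s=d["s"];M=tool(s);h=hsv(W)
t=s["ee_pos"][2]-13.7
print([(r,int(h[r,258,2]),int(h[r,258,1])) for r in range(206,286,2)])
f=lambda r,z:(M.T@(plane(W,(258,r),t+z)-s["ee_pos"]))[0].round(1)
print([(r,"bottom",f(r,20)-16) for r in(207,209,211)],[(r,"top",f(r,45)-16) for r in(221,223,225)],[(r,"rear",f(r,45)+16) for r in(275,277,279)])
b=[b for b in blobs((h[...,1]<70)&(h[...,2]>95),1500,6000)]
for x in b:
    if 200<x[0][0]<310:print(x[:3])
E
```

```text
tcp [556.5 136.7 127.2] azx -161.3 zdir [-0.003  0.001 -1.   ] q [ 0.15  0.02  1.9   0.    1.22 -1.75]
block (3127, [232, 94, 47, 120]) [[476.7, 87.6], [463.9, 125.3], [565.5, 162.0], [579.8, 120.0]]
 centre [518.7 122.8  34. ] tool [40.  -1.2 93.4]
 hole (256.2, 124.8) [28.1 30.1] X [494.4 115.7  34. ] tool [65.3 -0.1 93.4]
[(206, 237, 1), (208, 235, 3), (210, 235, 2), (212, 241, 3), (214, 97, 24), (216, 106, 22), (218, 108, 21), (220, 108, 24), (222, 107, 24), (224, 106, 22), (226, 107, 24), (228, 126, 22), (230, 152, 22), (232, 151, 22), (234, 151, 20), (236, 152, 22), (238, 152, 23), (240, 152, 23), (242, 160, 22), (244, 158, 21), (246, 159, 22), (248, 158, 21), (250, 159, 21), (252, 159, 22), (254, 159, 22), (256, 159, 22), (258, 158, 21), (260, 159, 22), (262, 158, 21), (264, 158, 21), (266, 159, 22), (268, 158, 21), (270, 158, 23), (272, 152, 22), (274, 248, 9), (276, 246, 9), (278, 246, 9), (280, 239, 12), (282, 219, 23), (284, 239, 2)]
[(207, 'bottom', np.float64(2.6999999999999993)), (209, 'bottom', np.float64(1.5)), (211, 'bottom', np.float64(0.3000000000000007))] [(221, 'top', np.float64(2.8999999999999986)), (223, 'top', np.float64(1.8000000000000007)), (225, 'top', np.float64(0.6999999999999993))] [(275, 'rear', np.float64(4.800000000000001)), (277, 'rear', np.float64(3.5999999999999996)), (279, 'rear', np.float64(2.4000000000000004))]
((np.float64(257.2), np.float64(254.7)), 3861, [230, 205, 56, 120])
```

Request:
{"api": "play_rows", "payload": {
  "motion": [
    [1, [3.5, 0, 0], [0, 0, 0]],
    [1, [6.6, -0.07, 0], [0, 0, 0]],
    [1, [6.6, -0.07, 2.5], [0, 0, 0]],
    [1, [6.6, -0.07, 5.5], [0, 0, 0]],
    [1, [6.6, -0.07, 7], [0, 0, 0]],
    [1, [6.6, -0.07, 7.5], [0, 0, 0]],
    [1, [6.6, -0.07, 8], [0, 0, 0]],
    [1, [6.6, -0.07, 8.4], [0, 0, 0]],
    [1, [6.6, -0.07, 8.4], [0, 0, 0]]
  ]
}}

```text
time: 35.05
ee_pos: [495.3, 115.1, 44.8]
tool_rot: [-0.162, 0.987, 0.001, -0.0]
wrist_force: [-1.4, 1.6, 0.0]
grip_width: 29.3
gripper_force: 59.7
```

Request:
{"api": "play_rows", "payload": {
  "motion": [
    [1, [0, 0, 0.2], [0, 0, 0]],
    [1, [0, 0, 0.4], [0, 0, 0]],
    [1, [0, 0, 0.4], [0, 0, 0]]
  ]
}}

```text
time: 35.35
ee_pos: [494.9, 115.2, 40.5]
tool_rot: [-0.162, 0.987, 0.001, -0.001]
wrist_force: [-0.5, 0.2, -0.6]
grip_width: 29.1
gripper_force: 59.7
```

Entering freely, now down to about 14 mm depth and release.

Request:
{"api": "play_rows", "payload": {
  "motion": [
    [1, [0, 0, 0.2], [0, 0, 0]],
    [1, [0, 0, 0.4], [0, 0, 0]],
    [1, [0, 0, 0.6], [0, 0, 0]],
    [1, [0, 0, 0.7], [0, 0, 0]],
    [1, [0, 0, 0.7], [0, 0, 0]]
  ]
}}

```text
time: 35.85
ee_pos: [494.6, 115.1, 33.2]
tool_rot: [-0.162, 0.987, 0.001, -0.001]
wrist_force: [0.6, 0.6, -1.4]
grip_width: 29.0
gripper_force: 59.7
```

Request:
{"api": "play_rows", "payload": {
  "motion": [
    [0.55, [0, 0, 0], [0, 0, 0]],
    [0.4, [0, 0, 0], [0, 0, 0]],
    [0.3, [0, 0, 0], [0, 0, 0]],
    [0.3, [0, 0, 0], [0, 0, 0]],
    [0.3, [0, 0, -1], [0, 0, 0]],
    [0.3, [0, 0, -4], [0, 0, 0]],
    [0.3, [-4.5, 0, -9.5], [0, 0, 0]],
    [0.3, [-6.6, 0, -9.5], [0, 0, 0]],
    [0, [-6.6, 0, -9.5], [0, 0, 0]],
    [0, [-6.6, 0, -9.5], [0, 0, 0]]
  ]
}}

```text
time: 36.85
ee_pos: [558.0, 136.2, 129.3]
tool_rot: [-0.162, 0.987, 0.001, -0.0]
wrist_force: [-1.5, -0.4, 0.3]
grip_width: 84.2
gripper_force: 0.0
```

```bash
python3 snap.py v21 wrist scene top; python3 meas.py v21 60;python3 block.py v21;python3 asc.py v21 scene 190 245 1 268 312 1|tail -55
python3 - <<'E'
import pickle;from h import *
d=pickle.load(open("pics/v21.pkl","rb"));S=d["scene"]
for n,(x,y) in(("a",(494.9,116)),("b",(540.5,131.3))):
    f=lambda r,z:np.array([proj(S,(x+r*np.cos(a),y+r*np.sin(a),z)) for a in np.linspace(0,6.28,60)])
    print(n,"seated top rim rows",f(16,79-0)[:,1].min().round(1),"cols",f(16,79)[:,0].min().round(1),f(16,79)[:,0].max().round(1),"bottom row",f(16,34)[:,1].max().round(1))
E
```

```text
tcp [555.8 135.8 127. ] azx -161.3 zdir [-0.004  0.001 -1.   ] q [ 0.14  0.02  1.9   0.    1.22 -1.75]
((np.float64(257.0), np.float64(123.7)), 1239, [238, 104, 39, 41]) rect [257. 124.] [40. 38.] 90.0 z 60.0 X [494.9 115.   60. ] tool off [64.1 -0.3 67.3]
((np.float64(257.5), np.float64(181.8)), 1080, [239, 164, 37, 37]) rect [257. 182.] [36. 36.] 90.0 z 60.0 X [539.9 130.7  60. ] tool off [16.4  0.1 67.1]
((np.float64(258.0), np.float64(262.0)), 1376, [252, 203, 13, 121]) rect [257.9 263. ] [120.1  11.4] 89.4 z 60.0 X [610.9 155.1  60. ] tool off [-58.6   0.5  66.8]
((np.float64(425.9), np.float64(368.4)), 1206, [405, 347, 49, 37]) rect [429. 365.] [36. 48.] 90.0 z 60.0 X [670.1 358.2  60. ] tool off [-179.8  173.9   66.7]
block (2094, [234, 92, 46, 112]) [[476.0, 87.5], [463.5, 124.6], [558.0, 158.7], [571.8, 117.6]]
 centre [514.9 121.3  34. ] tool [43.  -0.9 93.2]
190 ~~~~~~~~~~~~~~~~~~~~~~~~~~~~~~~~4553...~~~~~
191 ~~~~~~~~~~~~~~~~~~~~~~~~~~~~~~~~4552..2~~~~~
192 ~~~~~~~~~~~~~~~~~~~~~~~~~~~~~~~~5552..~~~~~~
193 ~~~~~~~~~~~~~~~~~~~~~~~~~~~~~~~~5552.~~~~~~~
194 ~~~~~~~~~~~~~~~~~~
[... 1900 characters left out ...]
88886666666666~~~~~~~~~~~~~~~~~~~~~~~
234 ~~5558888876666666666~~~~~~~~~~~~~~~~~~~~~~~
235 ~~557888886666666666~~~~~~~~~~~~~~~~~~~~~~~~
236 ~~~68888876666666666~~~~~~~~~~~~~~~~~~~~~~~~
237 ~~~8888876666666666~~~~~~~~~~~~~~~~~~~~~~~~~
238 ~~6888886666666666~~~~~~~~~~~~~~~~~~~~~~~~~~
239 ~~8888886666666666~~~~~~~~~~~~~~~~~~~~~~~~~~
240 ~688888766~~~~~66~~~~~~~~~~~~~~~~~~~~~~~~~~~
241 588888766~~~~~~~~~~~~~~~~~~~~~~~~~~~~~~~~~~~
242 788888666~~~~~~~~~~~~~~~~~~~~~~~~~~~~~~~~~~~
243 88888766~~~~~~~~~~~~~~~~~~~~~~~~~~~~~~~~~~~~
244 88888666~~~~~~~~~~~~~~~~~~~~~~~~~~~~~~~~~~~~
a seated top rim rows 192.1 cols 284.0 297.0 bottom row 214.0
b seated top rim rows 204.2 cols 276.3 289.8 bottom row 226.8
```

Both knobs are seated: head tops in the scene view match and the spacing is 47.7 mm. Next is the bar grasp at the balance point, tool offset x -51 mm.

Request:
{"api": "play_rows", "payload": {
  "motion": [
    [0.3, [-2.5, 0.05, 0], [0, 0, 0]],
    [0.3, [-5.1, 0.05, 0], [0, 0, 0]],
    [0.3, [-5.1, 0.05, 4], [0, 0, 0]],
    [0.3, [-5.1, 0.05, 8], [0, 0, 0]],
    [0.3, [-5.1, 0.05, 11], [0, 0, 0]],
    [0.4, [-5.1, 0.05, 12], [0, 0, 0]],
    [0.4, [-5.1, 0.05, 12], [0, 0, 0]],
    [0.4, [-5.1, 0.05, 12], [0, 0, 0]]
  ]
}}

```text
time: 37.8
ee_pos: [606.2, 153.2, 9.7]
tool_rot: [-0.162, 0.987, 0.001, 0.0]
wrist_force: [0.3, 0.6, 0.4]
grip_width: 51.2
gripper_force: 0.0
```

```bash
python3 snap.py v22 wrist; python3 meas.py v22 60
```

```text
tcp [607.  153.3  10.6] azx -161.3 zdir [ 0.002  0.002 -1.   ] q [ 0.16  0.27  1.85  0.    1.03 -1.74]
((np.float64(261.0), np.float64(14.0)), 1775, [219, 0, 75, 43]) rect [256.  21.] [42. 74.] 90.0 z 60.0 X [507.3 121.4  60. ] tool off [104.5   1.7 -49.6]
((np.float64(257.7), np.float64(244.4)), 3306, [246, 170, 23, 154]) rect [257.  246.5] [153.  22.] 90.0 z 60.0 X [591.8 148.7  60. ] tool off [ 15.8   0.5 -49.4]
```

Request:
{"api": "play_rows", "payload": {
  "motion": [
    [0.5, [0.3, 0, 0.3], [0, 0, 0]],
    [0.6, [0.3, 0, 0.5], [0, 0, 0]],
    [0.7, [0.3, 0, 0.5], [0, 0, 0]],
    [0.76, [0.3, 0, 0.5], [0, 0, 0]],
    [0.8, [0.3, 0, 0.5], [0, 0, 0]],
    [0.84, [0.3, 0, 0.5], [0, 0, 0]],
    [0.88, [0.3, 0, 0.5], [0, 0, 0]],
    [1, [0.3, 0, 0.5], [0, 0, 0]],
    [1, [0.3, 0, 0.5], [0, 0, 0]],
    [1, [0.3, 0, 0.5], [0, 0, 0]]
  ]
}}

```text
time: 38.85
ee_pos: [602.8, 152.2, 3.6]
tool_rot: [-0.163, 0.987, 0.001, -0.001]
wrist_force: [-0.6, -1.1, 2.8]
grip_width: 9.9
gripper_force: 59.4
```

```bash
python3 snap.py v23 scene top; python3 - <<'E'
import pickle;from h import *
d=pickle.load(open("pics/d0.pkl","rb"));T,S=d["top"],d["scene"]
# stand: light-wood mask in top view near it
h=hsv(T);print(d["top"]["image"][150,330],h[150,330],h[150,300])
m=(h[...,0]>8)&(h[...,0]<28)&(h[...,1]<165)&(h[...,2]>120);m[:, :290]=0;m[:,375:]=0;m[:95]=0;m[225:]=0
for b in blobs(cv2.morphologyEx(m.astype(np.uint8),cv2.MORPH_OPEN,np.ones((5,5))),1500,9000):
    print(b[:3]);c=max(cv2.findContours(b[3].astype(np.uint8),0,1)[0],key=len);r=cv2.minAreaRect(c);box=cv2.boxPoints(r)
    print([plane(T,p,12)[:2].round(1).tolist() for p in box],"centre",plane(T,r[0],12).round(1))
print(''.join('') )
g=T["image"].astype(int)
for r0,r1 in((106,124),(184,206)):
    for r in range(r0,r1):print(r,' '.join(f"{v:3d}" for v in g[r,308:362,2][::1]))
E
```

```text
[180 145 103] [ 16 109 180] [ 13 152 136]

106  59  56  60  56  56  57  60  58  58  56  54  57  56  57  57  56  76 105 105 106 104 103 103 101 104 100 104 104  90  80  95 101  95  69  66  82 100 106  99  87  99 102 104 105 106 109 112 111 115 101  64  52  55  60
107  59  60  56  59  59  61  58  57  59  60  58  58  59  56  62  58  73 102 104 103 104 103 103 100 101 101 104 102  83  78 100 103  89  65  70  91 104 106 102  85 104 104 104 105 106 107 112 112 115 111  55  46  58  55
108  56  53  60  61  59  61  60  60  60  60  62  55  60  61  58  60  80  99 102 106 104 101 100 103 102 103 104  99  72  83 104 101  85  68  65  77 103 107  99  85 102 105 106 106 103 112 112 113 117 106  52  45  55  58
109  53  55  54  59  57  58  59  58  63  57  60  58  60  58  61  65  86 102 104 106 103 100 100 102 102 102 105  92  72  88 105  99  82  68  64  80 104 108  91  86 105 103 102 103 104 109 112 115 117 103  55  56  57  52
110  56  54  55  57  56  59  57  52  57  57  59  62  59  60  58  70  93 106 106 104 101 100 101 103 103 106 102  78  70  90 102  96  75  66  71  97 106 105  92  93 103 100  88  
[... 7042 characters left out ...]
  56  54  55  55  53  57  55  60  58  56
203  99 108 108 109 111 112 112 107 107 107 112 115 118 116 115 112 111 104 106 105 104 105 105 105 108 101  98  96 105 105 106 109 107  94  47  39  52  54  53  51  52  56  52  57  57  52  52  54  54  59  56  53  59  51
204  99 107 107 109 113 108 114 108 105 109 113 115 116 116 113 112 106 103 106 105 105 106 108 110 110 107 104 104 110 108 110 111 107  96  41  44  52  56  55  57  58  55  58  53  55  58  52  55  55  52  50  53  54  52
205 102 107 106 110 112 113 113 108 105 110 115 117 116 113 116 109 107 107 101 106 105 106 107 109 111 107 103 107 108 109 111 111 106  90  48  49  48  53  51  49  56  55  54  54  54  60  54  58  55  55  55  57  59  59
```

The bar is gripped (9.9 mm, 59 N). Next I work out the stand pose from the fork cheeks and the board outline.

```bash
python3 - <<'E'
import pickle;from h import *
d=pickle.load(open("pics/d0.pkl","rb"));T,S=d["top"],d["scene"]
g=T["image"].astype(int)[...,2];m=np.zeros(g.shape,np.uint8);m[95:222,298:366]=(g[95:222,298:366]>82)
m=cv2.morphologyEx(m,cv2.MORPH_CLOSE,np.ones((9,9)));m=cv2.morphologyEx(m,cv2.MORPH_OPEN,np.ones((5,5)))
for b in blobs(m,1500,9000):
    c=max(cv2.findContours(b[3].astype(np.uint8),0,1)[0],key=len);r=cv2.minAreaRect(c);P=np.array([plane(T,p,12)[:2] for p in cv2.boxPoints(r)]);C=plane(T,r[0],12)
    e=[P[(i+1)%4]-P[i] for i in range(4)];l=max(e,key=np.linalg.norm)
    print(b[:3],"centre",C.round(1),"sides",[np.linalg.norm(x).round(1) for x in e[:2]],"az",np.degrees(np.arctan2(l[1],l[0])).round(1))
w=plane(T,(328.7,192.9),75);wn=plane(T,(328.7,197.5),75);nn=plane(T,(343.4,112.5),82)
v=nn-wn;az=np.arctan2(v[1],v[0]);print("wide mid",w.round(1),"near",wn.round(1),"narrow near",nn.round(1),"dist",np.hypot(v[0],v[1]).round(1),"az",np.degrees(az).round(1))
x=np.array([np.cos(az),np.sin(az)]);print("board centre rel wide along",(C[:2]-w[:2])@x,"lateral",(C[:2]-w[:2])@[-x[1],x[0]])
# scene projections of the wide/narrow fork points
for n,X in(("wide",w),("narrow",nn)):print(n,proj(S,X).round(1),(proj(S,X)*1.5625).round(0))
print("target balance",(w[:2]+91*x).round(1))
E
```

```text
((np.float64(333.0), np.float64(155.3)), 3719, [308, 95, 58, 119]) centre [ 620.6 -266.2   12. ] sides [np.float64(375.5), np.float64(123.4)] az -12.5
wide mid [ 485.7 -227.1   75. ] near [ 472.8 -226.5   75. ] narrow near [ 716.9 -278.4   82. ] dist 249.6 az -12.0
board centre rel wide along 140.06929801208832 lateral -10.177506840080927
wide [203.8 140.6] [318. 220.]
narrow [124.4 165.4] [194. 258.]
target balance [ 574.8 -246. ]
```

Request:
{"api": "play_rows", "payload": {
  "motion": [
    [1, [0, 0, -0.3], [0, 0, 0]],
    [1, [0, 0, -1], [0, 0, 0]],
    [1, [0, 0, -2], [0, 0, 0]],
    [1, [0, 0, -3.5], [0, 0, 0]],
    [1, [0, 0, -5.5], [0, 0, 0]],
    [1, [0, 0, -7.5], [0, 0, 0]],
    [1, [0, 0, -9.5], [0, 0, 0]],
    [1, [0, 0, -11.2], [0, 0, 0]],
    [1, [0, 0, -12.2], [0, 0, 0]],
    [1, [0, 0, -12.5], [0, 0, 0]]
  ]
}}

```text
time: 39.95
ee_pos: [603.7, 152.1, 130.5]
tool_rot: [-0.162, 0.987, 0.001, 0.001]
wrist_force: [0.5, 0.2, -5.2]
grip_width: 9.7
gripper_force: 58.6
```

```bash
python3 snap.py v24 wrist scene; python3 meas.py v24 185|head -4; python3 - <<'E'
import pickle;from h import *
d=pickle.load(open("pics/v24.pkl","rb"));S=d["scene"];h=hsv(S);s=d["s"];print(s["grip_width"],s["wrist_force"].round(1),s["moment"].round(2))
ax=np.array([.947,.322,0]);p=s["ee_pos"];o=p-90*ax;z=p[2]-4
def carr(x,zz):return proj(S,[o[0]+x*ax[0],o[1]+x*ax[1],z+zz]).round(1)
print("level prediction: foot end top",carr(290,34),"foot bottom",carr(280,0),"block near end",carr(-50,34),"head a top",carr(-24,84-20))
# bar centreline in the scene: bright unsaturated pixels along predicted columns
for x in(150,200,250,280):
    c=carr(x,34);col=int(round(c[0]));r=[k for k in range(int(c[1])-25,int(c[1])+25) if h[k,col,1]<60 and h[k,col,2]>110];print(x,c,"bright rows",(min(r),max(r)) if r else None)
E
```

```text
tcp [602.8 151.9 128.6] azx -161.3 zdir [-0.001  0.001 -1.   ] q [ 0.16  0.13  1.79  0.    1.23 -1.74]
((np.float64(261.3), np.float64(15.9)), 2244, [216, 0, 83, 48]) rect [257.   23.5] [47. 82.] 90.0 z 185.0 X [506.7 121.  185. ] tool off [100.9   1.6 -56.4]
((np.float64(257.5), np.float64(248.7)), 3082, [246, 179, 24, 145]) rect [257.5 251. ] [144.  23.] 90.0 z 185.0 X [589.3 147.5 185. ] tool off [ 14.2   0.2 -56.4]
((np.float64(459.0), np.float64(307.8)), 1612, [422, 288, 73, 51]) rect [462.7 305.1] [74.7 37.1] 26.6 z 185.0 X [587.8 242.9 185. ] tool off [-14.9  91.1 -56.3]
9.884367872129065 [-0.9 -0.1 -6.2] [ 0.01 -0.01  0.04]
level prediction: foot end top [226.9 274.4] foot bottom [230.4 281.3] block near end [296.6 164.9] head a top [293.6 160.7]
150 [261.1 220.7] bright rows (216, 231)
200 [250.  238.2] bright rows (233, 249)
250 [237.7 257.4] bright rows (251, 281)
280 [229.7 270. ] bright rows (264, 284)
```

The load reads 6.2 N with almost no moment, and the projections say it hangs level. Carrying it to the stand now.

Request:
{"api": "play_rows", "payload": {
  "motion": [
    [1, [0.3, -0.8, 0], [0, 0, 1]],
    [1, [1.2, -2.8, 0], [0, 0, 3]],
    [1, [2.4, -5.8, 0], [0, 0, 5]],
    [1, [3.9, -9.2, 0], [0, 0, 8]],
    [1, [5.4, -12.8, 0], [0, 0, 11]],
    [1, [7, -16.5, 0], [0, 0, 14]],
    [1, [8.4, -20, 0], [0, 0, 17]],
    [1, [9.6, -22.8, 0], [0, 0, 19]],
    [1, [10.4, -24.6, 0], [0, 0, 20.5]],
    [1, [10.7, -25.4, 0], [0, 0, 21]]
  ]
}}

```text
time: 41.05
ee_pos: [581.6, -125.1, 126.6]
tool_rot: [0.022, 1.0, 0.001, -0.002]
wrist_force: [-0.3, 0.1, -6.7]
grip_width: 10.1
gripper_force: 59.0
```

```bash
python3 - <<'E'
from cell import r;from h import *
s=r.get_state();M=tool(s);p=s["ee_pos"];print(p.round(1),np.degrees(np.arctan2(M[1,0],M[0,0])).round(1),s["grip_width"],s["wrist_force"].round(1))
print((M.T@(np.array([573.8,-245.8,126])-p)).round(1))
E
```

```text
[ 581.6 -125.1  126.6] 177.5 10.135556884235584 [-0.3  0.1 -6.7]
[   2.5 -121.     0.4]
```

Request:
{"api": "play_rows", "payload": {
  "motion": [
    [1, [0, -0.8, 0], [0, 0, 1]],
    [1, [0.1, -2.4, 0], [0, 0, 2]],
    [1, [0.1, -4.5, 0], [0, 0, 4]],
    [1, [0.2, -6.8, 0], [0, 0, 6]],
    [1, [0.2, -9, 0], [0, 0, 8]],
    [1, [0.2, -10.8, 0], [0, 0, 9]],
    [1, [0.2, -11.7, 0], [0, 0, 9.6]],
    [1, [0.2, -12.1, 0], [0, 0, 9.6]],
    [1, [0.2, -12.1, 0], [0, 0, 9.6]],
    [1, [0.2, -12.1, 0], [0, 0, 9.6]]
  ]
}}

```text
time: 42.05
ee_pos: [576.0, -243.0, 127.7]
tool_rot: [0.103, 0.995, 0.001, -0.001]
wrist_force: [-0.2, 0.4, -6.2]
grip_width: 9.9
gripper_force: 59.1
```

```bash
python3 snap.py v25 wrist scene top; python3 meas.py v25|head -1; python3 block.py v25 156; python3 asc.py v25 top 96 210 3 296 372 1 | tail -38; python3 - <<'E'
import pickle;from h import *
d=pickle.load(open("pics/v25.pkl","rb"));s=d["s"];print(s["dq"].round(3),s["grip_width"],s["wrist_force"].round(1))
p=s["ee_pos"];a=np.radians(-12);ax=np.array([np.cos(a),np.sin(a)]);o=p[:2]-90*ax;z=p[2]-4
print("carrier origin est",o.round(1),"z",z.round(1),"vs stand (485.7,-227.1)")
for n in("top","scene"):
    print(n,{k:proj(d[n],[*(o+x*ax),z+h]).round(1).tolist() for k,x,h in(("heada",-24,64),("headb",24,64),("barend",290,34),("barmid",150,34))})
    h=hsv(d[n])
    for b in blobs((h[...,1]<60)&(h[...,2]>110),20,2500):
        if (n=="top" and 290<b[0][0]<370 and 90<b[0][1]<230) or (n=="scene" and 90<b[0][0]<260 and 80<b[0][1]<230):print(b[:3])
E
```

```text
tcp [ 576.1 -243.   127.8] azx 168.1 zdir [-0.002  0.002 -1.   ] q [-0.49  0.13  1.78  0.    1.23 -1.85]
block (11397, [201, 0, 108, 265]) [[458.3, -243.5], [466.1, -199.0], [586.1, -213.3], [576.6, -269.7]]
 centre [ 514.9 -230.2  156. ] tool [ 62.6   0.  -28. ]
96 ~~~~~~~~~~~~~~~~~~~~~~~~~~~~~~~~~~~~~~~~~~~~~33332223~~~~~~~~~~5677777777532
99 ~~~~~~~~~~~~~~~~~~~~~~~~~~~~~~~~~~~~~~~~~~~3333323333~~322222~~~457777777753
102 ~~~~~~~~~~~~~~~~~~~~~~~~~~~~~~~~~~~~~~~~~~3333223334533333333322222344556776
105 ~~~~~~~~~~~~~~~~~~~~~~~~~~~~~~~~~~~~~~~~333332333454333333333333333332222334
108 ~~~~~~~~~~~~~~~~~~~~~~~~~~~~~~~~~~~~~~43333223334543333333333333333333333332
111 ~~~~~~~~~~~~~~~~~~~~~~~~~~~~~~~~~~~~~433332333453344333333333333333333333333
114 ~~~~~~~~~~~~~~~~~~~~~~~~~~~~~~~~~~~~3333223333322343444443343333333333333333
117 ~~~~~~~~~~~~~~~~~~~~~~~~~~~~~~~~~~3333323333~2223333344443444444433333333333
120 ~~~~~~~~~~~~~~~~~~~~~~~~~~~~~~~~~333322333~~2..22333333333334444344433334333
123 ~~~~~~~~~~~~~~~~~~~~~~~~~~~~~~~~33332333~~~2..2.2333333333333333333443444443
126 ~~~~~~~~~~~~~~~~~~~~~~~~
[... 2282 characters left out ...]
] 9.811252743617516 [-0.6  0.1 -5.3]
carrier origin est [ 488.1 -224.3] z 123.8 vs stand (485.7,-227.1)
top {'heada': [332.5, 193.9], 'headb': [335.6, 175.6], 'barend': [349.6, 83.6], 'barmid': [341.4, 132.4]}
((np.float64(345.4), np.float64(106.1)), 29, [342, 100, 7, 13])
scene {'heada': [208.0, 104.9], 'headb': [192.4, 109.6], 'barend': [96.1, 149.8], 'barmid': [150.3, 132.8]}
((np.float64(219.6), np.float64(84.7)), 39, [213, 83, 14, 4])
((np.float64(102.3), np.float64(101.6)), 845, [63, 84, 78, 36])
((np.float64(197.8), np.float64(103.4)), 757, [185, 85, 30, 38])
((np.float64(174.3), np.float64(103.1)), 48, [171, 96, 8, 14])
((np.float64(138.7), np.float64(140.5)), 906, [96, 120, 91, 45])
```

```bash
python3 - <<'E'
import pickle;from h import *
d=pickle.load(open("pics/d0.pkl","rb"));S=d["scene"];g=S["image"].astype(int)[...,2]
w=np.array([485.7,-227.1]);a=np.radians(-12);x=np.array([np.cos(a),np.sin(a)]);y=np.array([-x[1],x[0]])
for n,X0,gap,zt,seat in(("wide",0,46,75,50),("narrow",250,20,82,64)):
    for s in(-1,1):
        print(n,s,"inner top corners +x/-x",[proj(S,[*(w+(X0+e*10)*x+s*gap/2*y),zt]).round(1).tolist() for e in(1,-1)],"seat",proj(S,[*(w+X0*x+s*gap/2*y),seat]).round(1).tolist())
for r in range(134,166):print(r,' '.join(f"{v//2:2d}" for v in g[r,186:226]))
E
```

```text
wide -1 inner top corners +x/-x [[197.3, 138.0], [203.2, 136.0]] seat [201.0, 143.9]
wide 1 inner top corners +x/-x [[204.5, 145.4], [210.5, 143.2]] seat [208.2, 151.3]
narrow -1 inner top corners +x/-x [[114.9, 166.8], [122.3, 164.2]] seat [120.2, 170.7]
narrow 1 inner top corners +x/-x [[117.2, 170.7], [124.7, 168.1]] seat [122.6, 174.7]
134 45 45 44 44 44 44 44 43 44 43 44 45 45 42 43 41 44 44 44 46 43 45 43 43 41 40 40 41 42 42 41 42 42 41 41 41 40 42 41 42
135 45 44 46 45 43 44 45 42 43 43 43 43 42 42 43 55 69 58 45 45 45 44 44 45 44 41 41 40 40 42 42 43 41 42 41 40 42 42 40 42
136 45 44 45 45 45 41 42 39 41 43 42 43 54 62 68 73 76 68 49 43 43 45 44 44 45 45 43 41 42 41 41 41 43 42 43 40 40 40 41 42
137 45 44 44 45 44 41 42 42 41 53 60 66 72 73 72 69 67 66 56 44 44 43 44 43 44 46 43 44 42 40 41 41 42 43 42 43 41 41 41 40
138 44 44 43 44 44 44 43 42 54 70 71 72 69 68 65 63 62 62 55 45 45 43 44 45 44 45 44 44 44 44 42 41 42 42 41 41 43 41 40 40
139 43 43 45 43 43 44 43 43 50 65 66 64 61 62 62 62 61 61 53 44 44 46 44 45 45 44 45 46 45 45 44 41 41 42 42 40 42 43 42 43
140 43 43 43 4
[... 2509 characters left out ...]
44 45 40 40 40 39 58 60 60 61 63 63 63 61 63 73 75 76 76 78 78 77 78 78 71 50 44
161 73 73 75 75 75 75 75 74 75 76 76 77 69 68 49 47 43 40 39 60 62 63 63 62 62 63 62 63 72 75 76 77 77 76 76 76 75 76 69 48
162 75 76 76 76 76 74 76 76 76 76 77 77 76 77 71 50 46 42 39 58 62 62 62 63 63 63 68 71 75 77 77 76 76 76 75 74 72 76 78 59
163 76 76 75 75 76 76 77 78 78 77 76 76 77 78 79 72 70 46 41 56 62 62 63 67 69 72 75 75 77 77 75 75 75 75 73 78 71 67 70 58
164 75 76 77 78 77 78 77 76 77 77 77 77 78 78 78 77 77 68 46 55 62 66 71 74 75 77 76 76 76 75 74 72 77 77 68 70 66 61 60 60
165 77 77 76 77 77 76 75 77 77 77 78 79 77 78 77 76 76 76 68 67 72 75 76 78 76 75 75 74 72 72 75 68 67 70 63 62 61 55 46 51
```

The scene view confirms the stand pose to about 3 mm. The carrier is centred over it at z of about 124 mm, still and level, so I'm handing in.

```bash
python3 -c "
from cell import r
print(r.finish_job())"
```

```text
the job is handed in; nothing more can be done
None
```

I handed the job in at about 42 s with both knobs in their sockets and the loaded carrier held level over the stand, about 3 mm off centre, roughly 50 mm above the wide fork's tops and by my measurements touching neither fork. The judging result was not shown. The first knob tipped over on the first grasp attempt, so I stood it up again before seating it, and the black knob may have been knocked; it is not one of the listed bystanders.

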